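# Rock the levelling wedge out from under an instrument stand and put it away

### The job

The bench supply's tilting platform is propped up by an orange wedge that sits tight: work the wedge loose by swinging its black knob about 20 mm to the left, right, left and right again (as seen from the robot), easing it out a little with each swing, until it slides free towards you and the platform comes down level. Lay the wedge flat on the bench clear of the stand and let go, then pick it up again by its body, well away from the knob, and put it away flat and straight in the low blue bay, knob end first, with the whole knob inside under the roof. Do not lift the platform, and leave the meter, the parts tray and the screwdriver where they are.

Things in the scene. Friction and masses are not known exactly. Their poses are not given: they have to be found in the camera images.
- stand_front (a point): Point on the bench under the middle of the tilt stand's grey front tube. +x points from the robot's side inwards under the platform, +y to the left as seen from the robot, z up; turned up to 0.3 rad from the world axes. The tube is 16 mm thick; its underside is 12 mm over the bench when the platform is level, about 26 mm at the start.
- tilt_stand: The fixed tilt stand, 190 mm wide, reaching 200 mm back from its front tube; same origin and axes as stand_front. Its hinged platform (hinge at x = 180 mm, 20 mm up) carries a white bench supply, together about 3.5 kg; the supply's face is 30 mm behind the tube and its top about 115 to 130 mm over the bench.
- platform_front (a point): Middle of the grey front tube of the hinged platform (its axis; 8 mm above its underside). About 33 mm above the bench at the start, propped by the wedge; 20 mm when the platform is level on its stop. It sinks by itself, about 0.22 mm per mm, as the wedge is drawn out, and is level after some 60 mm.
- wedge_mid (a point): Centre of the loose orange wedge, half-way up (14.5 mm above its underside). 180 mm long, 50 mm wide, about 0.28 kg. +x points to the thin end, z up. The top slopes from 5 mm thick at the thin end (x = +90 mm) to 29 mm at x = -20 mm; from there to the tail (x = -90 mm) it is a flat block. Good grasp for carrying: across its width near x = +15 mm.
- wedge: The same wedge; origin at the centre of its underside, axes as for wedge_mid. At the start its thin end is about 90 mm deep under the platform, tail towards the robot, lined up with the stand to about 2 mm and 0.03 rad. Under the load it drags with roughly 7 to 14 N. It is clear of the stand once drawn out 95 mm or more.
- wedge_knob (a point): Middle of the wedge's upright round black knob: 24 mm across, 34 mm tall, standing on the tail at x = -70 mm from the wedge's centre, from 29 to 63 mm above the wedge's underside (this point: 46 mm). The wedge can turn in the grip about the knob. An arm may give several mm against the stuck wedge: go by where the gripper really is.
- bay_mouth (a point): Point on the bench at the middle of the open mouth of the low blue storage bay (fixed sheet-metal box, yellow front edge). +x points into the bay, away from the robot; turned up to 0.3 rad. Inside 85 mm wide, 64 mm deep, 75 mm high; roof top at 80 mm; the bench is its floor. Knob end first means that the wedge's +x points out of the bay.
- meter: Bystander: yellow hand-held meter, 150 x 75 x 42 mm, origin at the centre of its underside.
- parts_tray: Bystander: grey open parts tray, 140 x 100 x 35 mm, origin at the centre of its underside.
- screwdriver: Bystander: screwdriver with red handle, 170 mm long, lying between stand and bay; x along it.
Mind the look-alikes: they are no part of the job. Of the things like the wedge, leave any that is green or turquoise; of the rest the smaller one is meant.

How it is judged:
By the outcome, as a careful person would: the job done as asked, in the order asked, and still so for the second after the job is handed in, with the robot touching nothing.
It also fails if it takes over 70 s, if anything falls off the work surface, if the arm or the gripper's body presses on something with over 40 N, if the wrist force passes 120 N, or if a joint passes its speed limit or range.

### The arm

A 6-joint arm with a two-finger parallel gripper is mounted at the origin on the work surface. World frame = base frame: x ahead of the robot, y to its left, z up, the work surface at z = 0. Lengths are in m, angles in degrees, forces in N, time in s.
With the tool pointing down it reaches from about 0.4 to 0.825 m from the base axis. Payload 7 kg.
Tool frame: the origin (TCP) lies midway between the tips of the shut fingers; the grasp point (between the pads) lies 19 mm behind it; z points along the fingers, y is the direction in which the jaws open and shut (so a half turn about z gives the same grasp; the last joint's range is limited). The gripper opens to 88 mm and grips with 3 to 60 N. Pads are 19 mm wide; open, the fingers measure 130 mm over their backs; the gripper's body (78 mm by 193 mm) begins 47 mm behind the grasp point.
Start: joints at [-54.139, 20.546, 0.682, 0, -70.136, -16.507], TCP at [0.224, -0.637, 0.192] pointing down, gripper open.
Joint ranges: [-176.03, 176.03], [-82.01, 121.73], [-58.28, 71.71], [-173.87, 95.51], [-174.79, -0.11], [-173.66, 173.66]. Speed limits (degrees/s): [136.94, 136.94, 172.46, 180, 180, 180].

### API

Orientations are given as [roll, pitch, yaw] about the fixed x, y, z axes, in that order (R = Rz(yaw) Ry(pitch) Rx(roll)).
In Python, from plant import get_state, capture, close_job gives the robot as it stands.
- The arm moves only by the tool apply_moves, never from a script. Its argument "commands" is a list of rows, each an object with "grip": the opening, from 0 (shut) to 1 (fully open); "dp": the shift along the tool's x, y, z in mm, a list of three; "yaw": the turn about the tool's z in rad. A call has 1 to 12 rows; each row is the pose to reach, as a shift and turn from the pose commanded when the call began, along the tool's axes at that moment; what a row does not reach only later rows make up. A row lasts 1/8 s, in which the tool goes at most 62.5 mm and 10.7 degrees, less where a joint would pass 70% of its speed; a pose out of reach is approached as far as the arm can. A call with a gripper value outside its range is refused whole. The fingers move at their own pace and stop on an object; "newtons" is the grip in N (left out, the last holds). Time passes only in rows, so rows that repeat a pose let the fingers close. It gives the time, the measured TCP pose, the force and the opening at its end, in the units of the state.
- get_state(): the state, without advancing time (a new reading comes with each control period).
- capture(name): name is "scene" or "top" or "wrist"; returns a dict with "color" (400x640x3 uint8, red, green, blue), "camera_matrix" (3x3 intrinsics, pixels), "xyz" and "rotation" of the camera in the world; the wrist camera has in their place "T_tool_cam" (4x4, takes a point from camera to tool coordinates, whose origin is the TCP and whose axes are the flange's). Camera axes: x right, y up, looking along -z (the intrinsics and any distortion apply to the point x, -y, -z); pixel columns grow to the right and rows downward; lengths in m; the calibration is good to about 2 mm. A picture is of the moment at which its call begins: read the wrist's pose just before it. There is no depth.
- close_job(): hands the job in, once; it reports no verdict.
The state is a dict: "time_s": time; "joints": joint angles; "qd": joint speeds; "joint_torque": joint torques, N m; "tcp_pos": TCP position; "eef_rot": TCP orientation; "contact_force": force on the tool from outside, world axes, zero at the start; "moment": the same for the moment, N m; "gripper_width": finger opening in m.
Only numpy, scipy, OpenCV 4.12 (cv2) and the standard library are available. Lean on these libraries where they do the work, as an engineer would, in place of code of your own. Each camera call takes 0.05 s, during which the arm holds its last target.

## Working session

There is one attempt and no reset: what is moved stays moved. The work goes in short steps, Python scripts to look and compute and a tool call to move; the robot and the scene stay as the last step left them, time stands still between calls to the robot, and variables do not carry over. Pictures are saved under pics/ and viewed, and the job is handed in when it is done.

Besides the shell and the picture viewer there is one more tool, called after "Request:" by a JSON object that holds its "op" and its "data". apply_moves: Moves the arm, as the interface text tells. Its arguments: {"type":"object","properties":{"commands":{"type":"array","items":{"type":"object","properties":{"grip":{"type":"number"},"dp":{"type":"array","items":{"type":"number"}},"yaw":{"type":"number"}}}},"newtons":{"type":"number"}},"required":["commands"]}

```bash
ls; mkdir -p pics; python3 - <<'E'
from plant import get_state, capture
import cv2
print(get_state())
for n in ("scene","top","wrist"):
    c=capture(n); cv2.imwrite(f"pics/{n}0.png",c["color"][:,:,::-1])
    print(n,{k:(v.tolist() if hasattr(v,'tolist') else v) for k,v in c.items() if k!="color"})
E
```

```text
pics
{'time_s': 0.0, 'joints': array([-5.41394339e+01,  2.05886437e+01,  6.33413705e-01, -2.09936308e-02,
       -7.01371950e+01, -1.65070772e+01]), 'qd': array([0.12290852, 0.05137538, 0.06290586, 0.00287662, 0.02425684,
       0.05313855]), 'joint_torque': array([ 2.95079924e-03, -5.82727003e+01,  2.93050271e+01,  6.99695706e+00,
        6.76034237e-03, -1.33993481e-04]), 'tcp_pos': array([ 0.22347875, -0.63633636,  0.19154878]), 'eef_rot': array([ 1.79905776e+02, -7.34155012e-03, -1.60653654e+02]), 'contact_force': array([0.55642897, 0.46718613, 0.27191473]), 'moment': array([ 0.01618738, -0.00834913,  0.02981036]), 'gripper_width': 0.08749967057096669}
scene {'camera_matrix': [[410.8670426764298, 0.0, 320.2099931248396], [0.0, 410.8670426764298, 199.73338861156353], [0.0, 0.0, 1.0]], 'xyz': [1.4251260983336946, 0.23905621684214673, 1.4387968922955416], 'rotation': [34.193836444482, 0.47287179488635056, 108.09906072748743]}
top {'camera_matrix': [[414.8945358372787, 0.0, 312.3382943213358], [0.0, 414.8945358372787, 201.5452836090115], [0.0, 0.0, 1.0]], 'xyz': [0.38827856393851046, -0.07348006869034913, 1.418654825800516], 'rotation': [7.078001046245571, -0.7873276501754812, -89.17460835345416]}
wrist {'camera_matrix': [[323.4338784381095, 0.0, 313.24828521365527], [0.0, 323.4338784381095, 197.10106654287856], [0.0, 0.0, 1.0]], 'T_tool_cam': [[-0.0013698046651940562, 0.9532601131421278, 0.30214777895499684, 0.08211558420027439], [0.9999990500959773, 0.001352042948578726, 0.0002679309778684853, -0.0013730397001014971], [-0.00015310885968762726, 0.30214785895670954, -0.9532610596712497, -0.19329104628042348], [0.0, 0.0, 0.0, 1.0]]}
```

View pics/scene0.png

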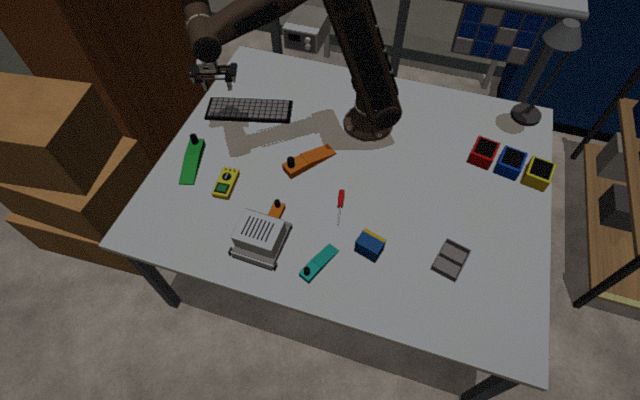

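View pics/top0.png

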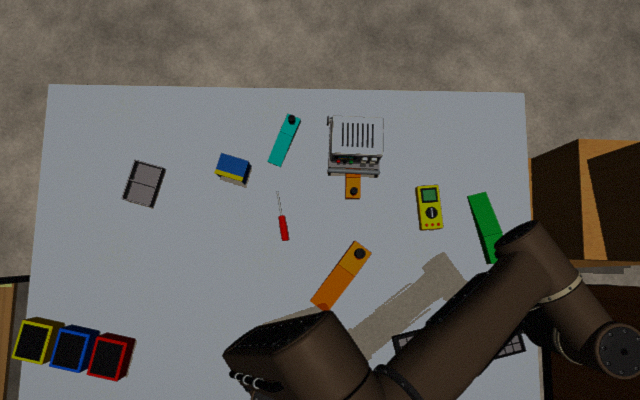

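View pics/wrist0.png

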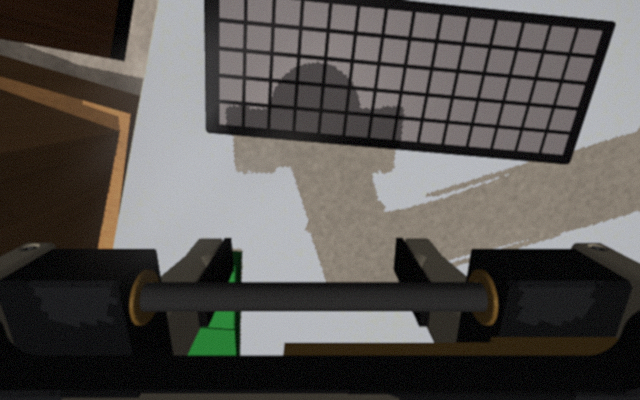

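In the top view, four things look like the wedge: the orange one under the stand at (353,187), a bigger loose orange one at (342,275), a green one at (487,228) and a turquoise one at (284,140). I choose the small orange one under the platform and check it in a close crop.

```bash
cat > h.py <<'E'
import numpy as np, cv2
from scipy.spatial.transform import Rotation as R
from plant import get_state, capture
def cam(c,st=None):
    K=np.array(c["camera_matrix"])
    if "T_tool_cam" in c:
        T=np.eye(4);T[:3,:3]=R.from_euler('xyz',st["eef_rot"],degrees=True).as_matrix();T[:3,3]=st["tcp_pos"]
        T=T@np.array(c["T_tool_cam"]);return K,T[:3,:3],T[:3,3]
    return K,R.from_euler('xyz',c["rotation"],degrees=True).as_matrix(),np.array(c["xyz"])
def onz(C,u,v,z):
    K,Rm,t=C
    d=Rm@np.array([(u-K[0,2])/K[0,0],-(v-K[1,2])/K[1,1],-1.])
    return t+d*(z-t[2])/d[2]
def proj(C,p):
    K,Rm,t=C
    q=Rm.T@(np.asarray(p)-t);return np.array([K[0,2]-K[0,0]*q[0]/q[2],K[1,2]+K[1,1]*q[1]/q[2]])
def crop(img,x0,y0,x1,y1,s,name):
    o=cv2.resize(img[y0:y1,x0:x1,::-1],None,fx=s,fy=s,interpolation=cv2.INTER_CUBIC)
    o=np.ascontiguousarray(o)
    for x in range(-(-x0//10)*10,x1,10):
        cv2.line(o,((x-x0)*s,0),((x-x0)*s,6),(0,0,255),1)
        if (x//10)%2==0: cv2.putText(o,str(x),((x-x0)*s,16),0,.4,(0,0,255),1)
    for y in range(-(-y0//10)*10,y1,10):
        cv2.line(o,(0,(y-y0)*s),(6,(y-y0)*s),(0,0,255),1); cv2.putText(o,str(y),(8,(y-y0)*s+4),0,.4,(0,0,255),1)
    cv2.imwrite("pics/"+name,o)
E
python3 - <<'E'
from h import *
c=capture("top"); crop(c["color"],310,100,400,215,5,"t1.png"); crop(c["color"],205,140,265,200,9,"t2.png")
C=cam(c)
for n,u,v,z in [("knob",353.5,190,.063),("bayL",215,182,0),("meter",430,207,.042),("drv",281,215,.01),("tray",144,184,.035),("bigknob",360,252,.06)]: print(n,onz(C,u,v,z).round(4))
E
```

```text
knob [ 0.5976 -0.2253  0.063 ]
bayL [0.6273 0.2468 0.    ]
meter [ 0.5474 -0.4845  0.042 ]
drv [0.5156 0.0157 0.01  ]
tray [0.6106 0.4764 0.035 ]
bigknob [ 0.3942 -0.2473  0.06  ]
```

View pics/t1.png

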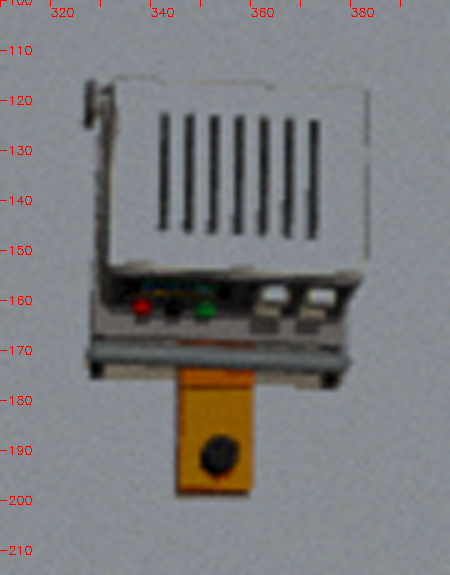

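View pics/t2.png

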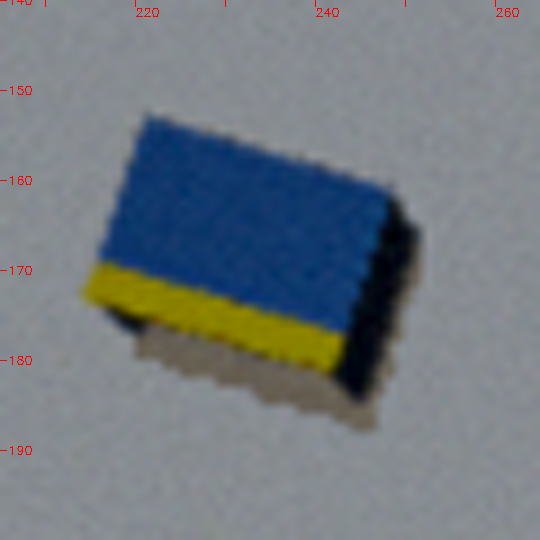

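The crop shows the chosen wedge's tail sticking out under the tube: an orange block about 14.5 px (≈50 mm) wide, with its black knob top at (354,191). The bay roof's yellow front edge runs from (214.5,173) to (242.5,181.5).

```bash
python3 - <<'E'
from h import *
c=capture("top"); C=cam(c)
def line(a,b,z):
    p,q=onz(C,*a,z),onz(C,*b,z); d=q-p; print((p*1000).round(1),(q*1000).round(1),"mid",((p+q)*500).round(1),"len",np.linalg.norm(d).round(4),"ang of perp(deg)",np.degrees(np.arctan2(d[1],d[0])).round(2)+90)
print("tube");line((327.5,171.3),(379.5,172.8),.033)
print("wedge tail");line((345.2,198.8),(359.6,198.8),.029)
print("edges");line((345.5,176),(345.2,199),.029);line((360.4,178),(359.8,199),.029)
print("bay roof front");line((214.3,173),(242.3,181.5),.08)
print("bay roof back");line((221,153),(248.5,161.5),.08)
print("knob",onz(C,353.8,191,.063))
s=capture("scene"); Cs=cam(s)
crop(s["color"],220,185,310,275,6,"s1.png");crop(s["color"],345,220,395,270,9,"s2.png")
E
```

```text
tube
[ 665.  -140.1   33. ] [ 662.8 -317.1   33. ] mid [ 663.9 -228.6   33. ] len 0.1771 ang of perp(deg) -0.7000000000000028
wedge tail
[ 572.2 -201.1   29. ] [ 573.  -249.9   29. ] mid [ 572.6 -225.5   29. ] len 0.0488 ang of perp(deg) 0.9300000000000068
edges
[ 650.6 -201.7   29. ] [ 571.6 -201.1   29. ] mid [ 611.1 -201.4   29. ] len 0.079 ang of perp(deg) 269.52
[ 644.5 -252.6   29. ] [ 572.4 -250.5   29. ] mid [ 608.4 -251.6   29. ] len 0.0722 ang of perp(deg) 268.39
bay roof front
[643.6 232.3  80. ] [617. 140.  80.] mid [630.3 186.2  80. ] len 0.0961 ang of perp(deg) -16.090000000000003
bay roof back
[710.8 213.3  80. ] [683.9 122.1  80. ] mid [697.3 167.7  80. ] len 0.0951 ang of perp(deg) -16.450000000000003
knob [ 0.59422926 -0.22632262  0.063     ]
```

View pics/s1.png

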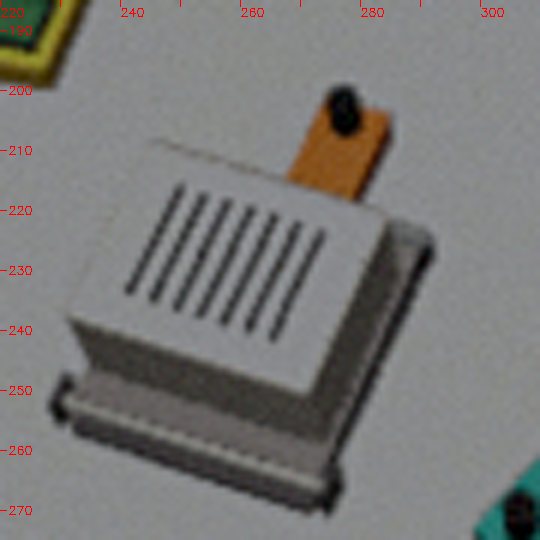

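View pics/s2.png

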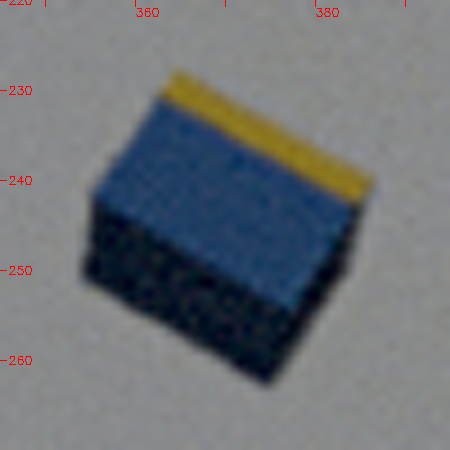

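Request:
{"op": "apply_moves", "data": {"commands": [{"grip":0.5,"dp":[-15,8,0],"yaw":0.02},{"grip":0.5,"dp":[-60,33,0],"yaw":0.06},{"grip":0.5,"dp":[-110,60,0],"yaw":0.12},{"grip":0.5,"dp":[-160,87,0],"yaw":0.18},{"grip":0.5,"dp":[-210,114,0],"yaw":0.24},{"grip":0.5,"dp":[-260,141,0],"yaw":0.29},{"grip":0.5,"dp":[-310,168,0],"yaw":0.33},{"grip":0.5,"dp":[-360,195,0],"yaw":0.338},{"grip":0.5,"dp":[-410,223,0],"yaw":0.338},{"grip":0.5,"dp":[-455,248,0],"yaw":0.338},{"grip":0.5,"dp":[-480,261,0],"yaw":0.338},{"grip":0.5,"dp":[-486,264,0],"yaw":0.338}], "newtons": 40}}

```text
time_s: 1.8
tcp_pos: [0.5956, -0.2255, 0.1921]
eef_rot: [180.0, -0.0, -179.9]
contact_force: [0.1, 0.4, -0.2]
gripper_width: 0.0437
```

```bash
cat > look.py <<'E'
import sys
from h import *
n=sys.argv[1]; cams=sys.argv[2].split(",")
st=get_state(); print(st["time_s"],st["tcp_pos"].round(4),st["eef_rot"].round(2),st["contact_force"].round(1),st["gripper_width"].round(4),st["joints"].round(0))
for m in cams:
    st=get_state(); c=capture(m); np.savez(f"pics/{n}_{m}.npz",st=np.r_[st["tcp_pos"],st["eef_rot"]],**c)
    if m=="wrist": cv2.imwrite(f"pics/{n}_wrist.png",c["color"][:,:,::-1])
    elif m=="top": crop(c["color"],200,100,400,250,4,f"{n}_top.png")
    else: crop(c["color"],220,160,400,280,4,f"{n}_scene.png")
E
cat >> h.py <<'E'
def load(n,m):
    d=dict(np.load(f"pics/{n}_{m}.npz")); s=d["st"]
    return cam(d,dict(tcp_pos=s[:3],eef_rot=s[3:])),d["color"]
def delta(dx,dy,st=None):
    "world mm -> tool mm"
    st=st or get_state(); Rm=R.from_euler('xyz',st["eef_rot"],degrees=True).as_matrix(); return (Rm.T@np.array([dx,dy,0])).round(1)
E
python3 look.py a wrist
```

```text
Traceback (most recent call last):
  File "look.py", line 4, in <module>
    st=get_state(); print(st["time_s"],st["tcp_pos"].round(4),st["eef_rot"].round(2),st["contact_force"].round(1),st["gripper_width"].round(4),st["joints"].round(0))
                                                                                                                  ^^^^^^^^^^^^^^^^^^^^^^^^^
AttributeError: 'float' object has no attribute 'round'
```

```bash
sed -i 's/st\["gripper_width"\].round(4)/round(st["gripper_width"],4)/' look.py; python3 look.py a wrist
```

```text
1.8 [ 0.5956 -0.2255  0.1921] [ 1.8000e+02 -3.0000e-02 -1.7991e+02] [ 0.1  0.4 -0.2] 0.0437 [ -3.  17.  -4.  -0. -69. -87.]
```

View pics/a_wrist.png

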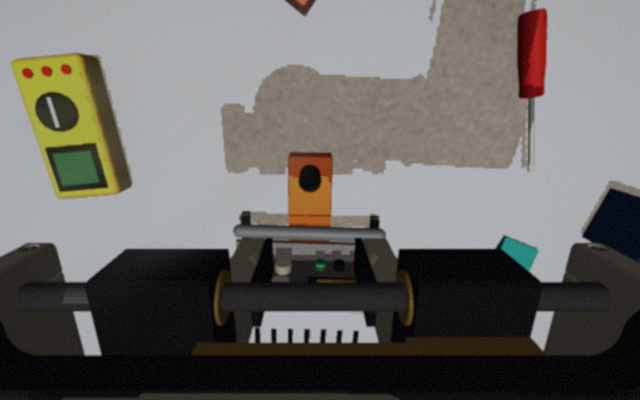

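Wrist view: the knob is at about (310,177), the wedge tail corners at (289,153) and (332,153), and the tube runs from (236,230) to (384,235). I take a closer crop to measure it.

```bash
python3 - <<'E'
from h import *
C,im=load("a","wrist"); crop(im,225,145,395,245,4,"a_crop.png")
E
```

```text
(no output)
```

View pics/a_crop.png

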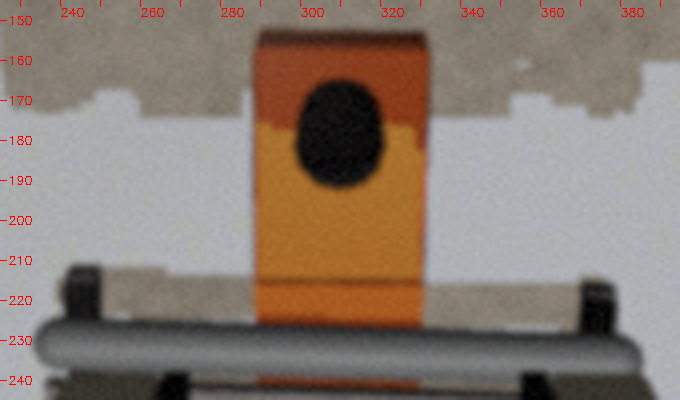

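```bash
python3 - <<'E'
from h import *
C,im=load("a","wrist"); f=lambda u,v,z:(onz(C,u,v,z)*1000).round(1)
print("knobtop",f(309.5,181,.063)); print("tail",f(286.8,156,.029),f(329,156,.029)); print("ridge x",f(286.5,215.5,.029),f(328,216,.029))
print("tube",f(235,231,.033),f(383,236,.033))
E
```

```text
knobtop [ 598.6 -230.7   63. ]
tail [ 578.9 -256.2   29. ] [ 578.9 -209.3   29. ]
ridge x [ 649.5 -258.3   29. ] [ 650.1 -209.4   29. ]
tube [ 667.5 -319.3   33. ] [ 674.  -143.9   33. ]
```

Request:
{"op": "apply_moves", "data": {"commands": [{"grip":0.55,"dp":[-2,-4,30],"yaw":0},{"grip":0.55,"dp":[-2,-4,75],"yaw":0},{"grip":0.55,"dp":[-2,-4,115],"yaw":0},{"grip":0.55,"dp":[-2,-4,140],"yaw":0},{"grip":0.55,"dp":[-2,-4,154],"yaw":0},{"grip":0.55,"dp":[-2,-4,158],"yaw":0},{"grip":0.55,"dp":[-2,-4,158],"yaw":0}]}}

```text
time_s: 2.72
tcp_pos: [0.5971, -0.2311, 0.0352]
eef_rot: [-180.0, 0.1, 180.0]
contact_force: [-0.1, -0.3, -0.4]
gripper_width: 0.0481
```

```bash
python3 look.py b wrist
```

```text
2.725 [ 0.5971 -0.2311  0.0352] [-1.7999e+02  6.0000e-02  1.7998e+02] [-0.1 -0.3 -0.4] 0.0481 [ -4.  25. -15.   0. -50. -86.]
```

View pics/b_wrist.png

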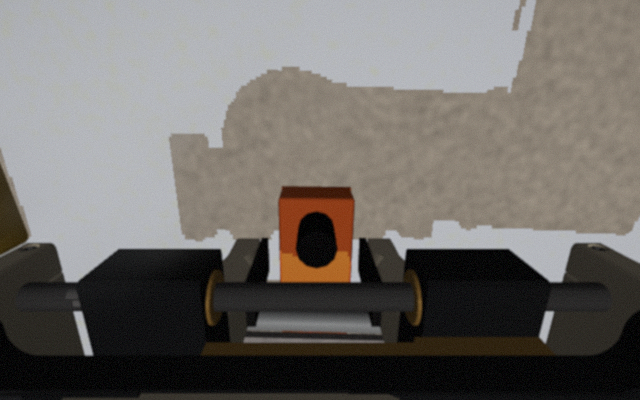

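The knob stands between the fingers; its top circle is centred at about (316,247).

```bash
python3 - <<'E'
from h import *
C,im=load("b","wrist"); f=lambda u,v,z:(onz(C,u,v,z)*1000).round(1)
print("knobtop",f(316.5,247.5,.063)); print("tail",f(279.5,195,.029),f(353,195,.029))
E
```

```text
knobtop [ 597.7 -230.6   63. ]
tail [ 577.2 -254.2   29. ] [ 577.3 -206.7   29. ]
```

Request:
{"op": "apply_moves", "data": {"commands": [{"grip":0.0,"dp":[0,0,0],"yaw":0},{"grip":0.0,"dp":[0,0,0],"yaw":0},{"grip":0.0,"dp":[0,0,0],"yaw":0},{"grip":0.0,"dp":[0,0,0],"yaw":0}], "newtons": 40}}

```text
time_s: 3.28
tcp_pos: [0.5968, -0.2306, 0.0346]
eef_rot: [180.0, 0.0, 180.0]
contact_force: [-0.4, -0.3, 0.0]
gripper_width: 0.0137
```

Request:
{"op": "apply_moves", "data": {"commands": [{"grip":0.0,"dp":[0,3,0],"yaw":0},{"grip":0.0,"dp":[1,7,0],"yaw":0},{"grip":0.0,"dp":[2,11,0],"yaw":0},{"grip":0.0,"dp":[4,15,0],"yaw":0},{"grip":0.0,"dp":[6,19,0],"yaw":0},{"grip":0.0,"dp":[8,22,0],"yaw":0},{"grip":0.0,"dp":[8,22,0],"yaw":0}]}}

```text
time_s: 4.15
tcp_pos: [0.5886, -0.2085, 0.0346]
eef_rot: [180.0, 0.0, -180.0]
contact_force: [-0.4, 0.5, -0.2]
gripper_width: 0.0002
```

The fingers shut fully, so they are not holding the knob. Looking again before anything else.

```bash
python3 look.py c wrist,top,scene
```

```text
4.15 [ 0.5886 -0.2085  0.0346] [ 1.8e+02  1.0e-02 -1.8e+02] [-0.4  0.5 -0.2] 0.0002 [ -2.  24. -17.  -0. -49. -88.]
```

View pics/c_wrist.png

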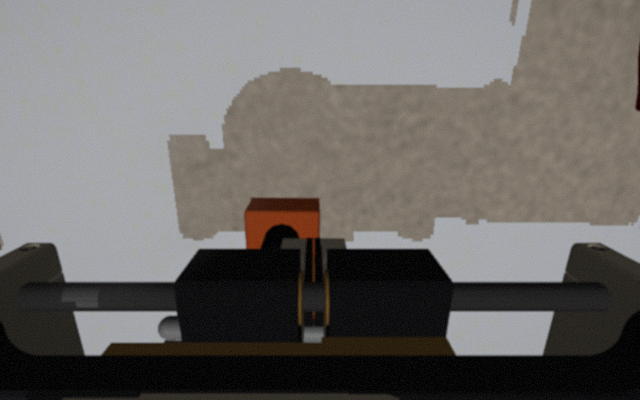

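View pics/c_scene.png

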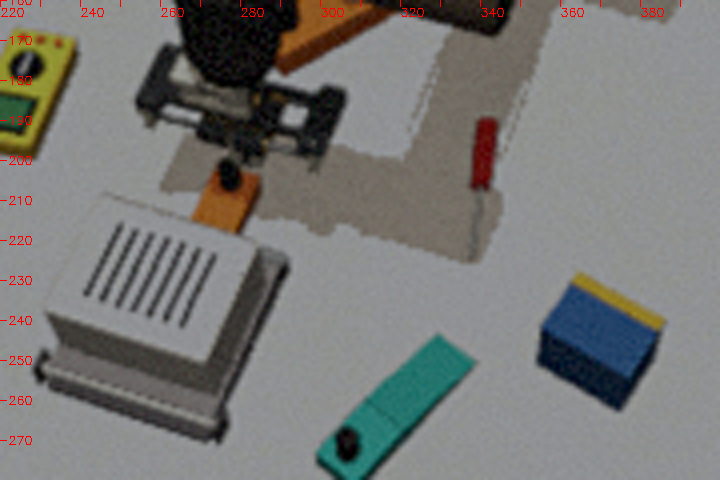

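View pics/c_top.png

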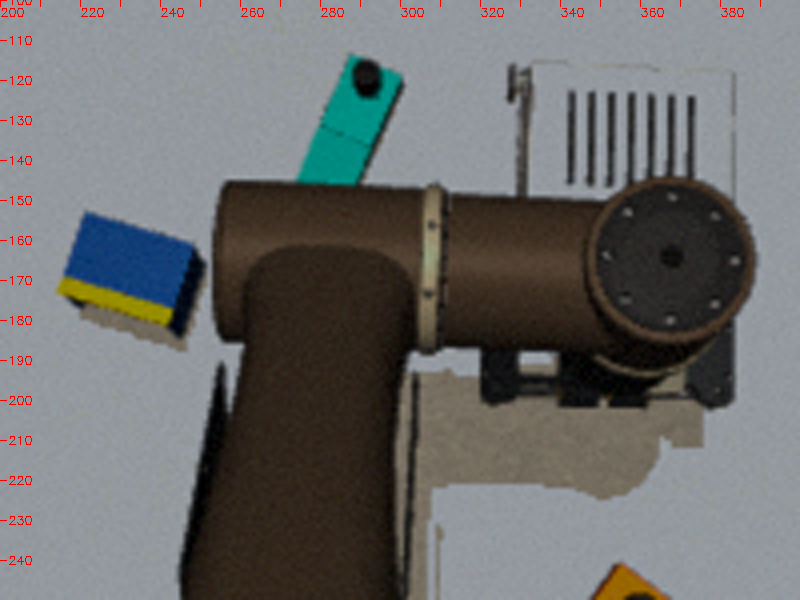

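```bash
python3 - <<'E'
from h import *
C,im=load("c","scene"); crop(im,255,170,310,225,11,"c_s2.png")
print("tcp",proj(C,[.5886,-.2085,.0346]),"knob top",proj(C,[.5977,-.2306,.063]),"base",proj(C,[.5977,-.2306,.029]))
W,iw=load("c","wrist"); crop(iw,220,190,400,300,4,"c_w2.png")
print("wrist: tcp",proj(W,[.5886,-.2085,.0346]),"knobtop",proj(W,[.5977,-.2306,.063]))
E
```

```text
tcp [282.7302585  203.92063276] knob top [276.2367122 200.4311243] base [277.03601417 205.06107848]
wrist: tcp [315.30716201 227.20200466] knobtop [276.87969846 261.45959426]
```

View pics/c_s2.png

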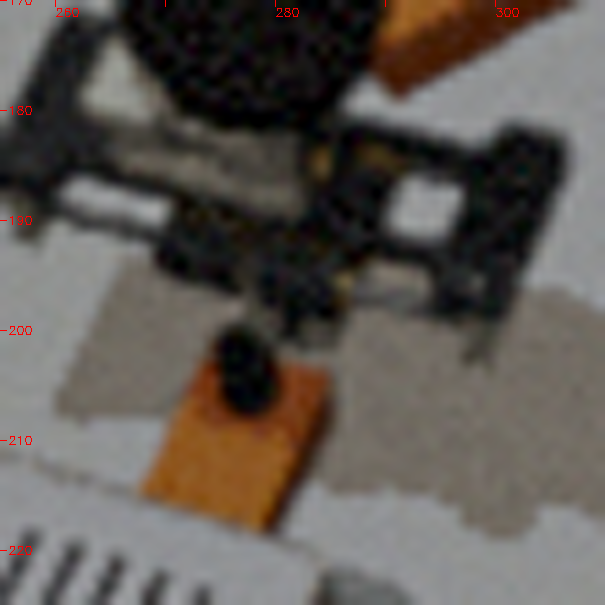

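View pics/c_w2.png

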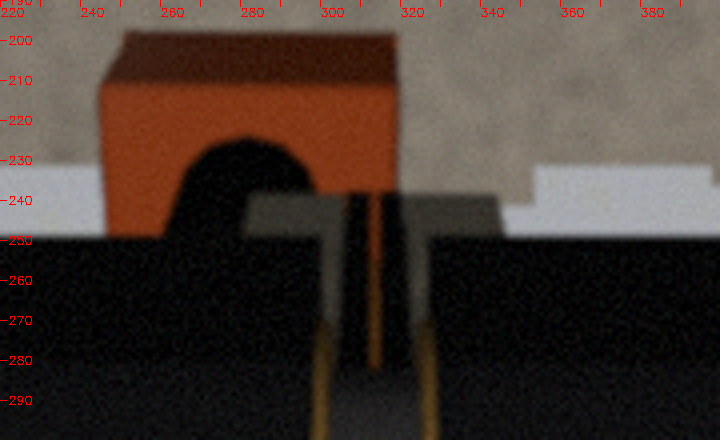

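```bash
python3 - <<'E'
from h import *
for n in "bc":
    W,iw=load(n,"wrist"); d=dict(np.load(f"pics/{n}_wrist.npz")); s=d["st"]
    Rm=R.from_euler('xyz',s[3:],degrees=True).as_matrix()
    for x in (9.5,0,-9.5):
        for z in (0,-19,-40,-66):
            print(n,x,z,proj(W,s[:3]+Rm@np.array([x,0,z])/1000).round(0), (proj(W,s[:3]+Rm@np.array([x,24,z])/1000)).round(0))
    print(d["camera_matrix"],d["T_tool_cam"].round(3))
C,im=load("b","wrist"); crop(im,200,180,430,340,3,"b_w2.png")
st=get_state(); print(st["tcp_pos"])
E
```

```text
b 9.5 0 [315. 213.] [353. 213.]
b 9.5 -19 [316. 225.] [357. 225.]
b 9.5 -40 [316. 240.] [362. 240.]
b 9.5 -66 [316. 266.] [371. 266.]
b 0 0 [315. 227.] [352. 227.]
b 0 -19 [316. 240.] [356. 240.]
b 0 -40 [316. 257.] [361. 257.]
b 0 -66 [316. 284.] [369. 284.]
b -9.5 0 [315. 241.] [352. 241.]
b -9.5 -19 [316. 254.] [356. 254.]
b -9.5 -40 [316. 273.] [360. 273.]
b -9.5 -66 [316. 302.] [368. 302.]
[[323.43387844   0.         313.24828521]
 [  0.         323.43387844 197.10106654]
 [  0.           0.           1.        ]] [[-0.001  0.953  0.302  0.082]
 [ 1.     0.001  0.    -0.001]
 [-0.     0.302 -0.953 -0.193]
 [ 0.     0.     0.     1.   ]]
c 9.5 0 [315. 213.] [353. 213.]
c 9.5 -19 [316. 225.] [357. 225.]
c 9.5 -40 [316. 240.] [362. 240.]
c 9.5 -66 [316. 266.] [371. 266.]
c 0 0 [315. 227.] [352. 227.]
c 0 -19 [316. 240.] [356. 240.]
c 0 -40 [316. 257.] [361. 257.]
c 0 -66 [316. 284.] [369. 284.]
c -9.5 0 [315. 241.] [352. 241.]
c -9.5 -19 [316. 254.] [356. 254.]
c -9.5 -40 [316. 273.] [360. 273.]
c -9.5 -66 [316. 302.] [368. 302.]
[[323.43387844   0.         313.24828521]
 [  0.         323.43387844 197.10106654]
 [  0.           0.           1.        ]] [[-0.001  0.953  0.302  0.082]
 [ 1.     0.001  0.    -0.001]
 [-0.     0.302 -0.953 -0.193]
 [ 0.     0.     0.     1.   ]]
[ 0.58880395 -0.20876562  0.03451068]
```

View pics/b_w2.png

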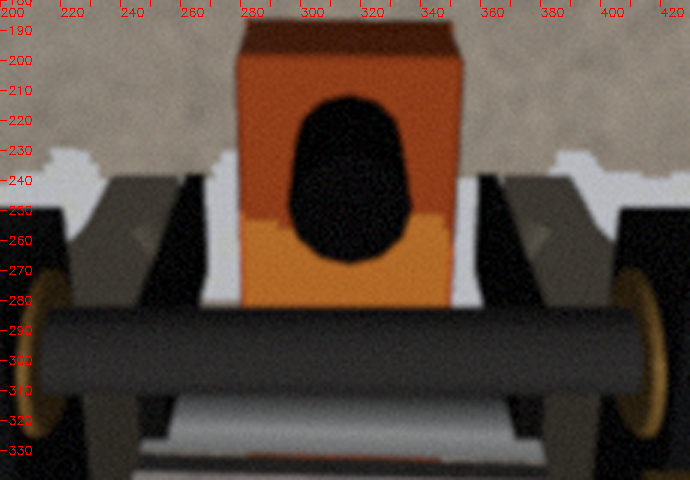

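The measurements explain the miss. In the wrist picture the pad ends, at (268,238) to (268,272), fit a point about 38 mm behind the reported TCP. The scene view agrees, so the finger tips were still above the knob at z≈0.073. The wedge has not moved. I'll reopen, centre again and go deeper while watching the force.

Request:
{"op": "apply_moves", "data": {"commands": [{"grip":0.5,"dp":[0,0,0],"yaw":0},{"grip":0.5,"dp":[-4,-10,0],"yaw":0},{"grip":0.5,"dp":[-9,-22,0],"yaw":0},{"grip":0.5,"dp":[-9,-22,0],"yaw":0},{"grip":0.5,"dp":[-9,-22,0],"yaw":0},{"grip":0.5,"dp":[-9,-22,0],"yaw":0},{"grip":0.5,"dp":[-9,-22,4],"yaw":0},{"grip":0.5,"dp":[-9,-22,8],"yaw":0},{"grip":0.5,"dp":[-9,-22,12],"yaw":0},{"grip":0.5,"dp":[-9,-22,15],"yaw":0},{"grip":0.5,"dp":[-9,-22,15],"yaw":0}]}}

```text
time_s: 5.68
tcp_pos: [0.5975, -0.2307, 0.0191]
eef_rot: [180.0, -0.0, 180.0]
contact_force: [-0.2, -1.1, -0.1]
gripper_width: 0.044
```

```bash
python3 look.py d wrist,scene; python3 - <<'E'
from h import *
C,im=load("d","scene"); crop(im,255,170,310,225,8,"d_s2.png")
C,im=load("d","wrist"); crop(im,200,180,430,340,3,"d_w2.png")
E
```

```text
5.675 [ 0.5975 -0.2307  0.0191] [ 1.8000e+02 -4.0000e-02  1.7999e+02] [-0.2 -1.1 -0.1] 0.044 [ -4.  26. -16.  -0. -48. -86.]
```

View pics/d_s2.png

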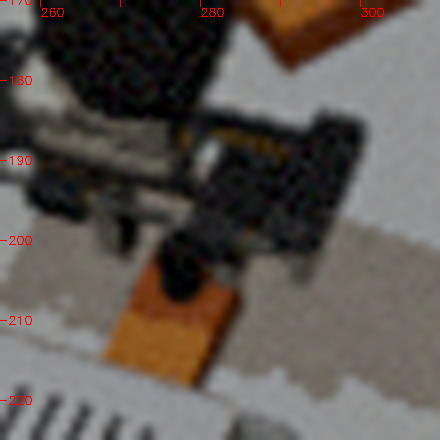

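View pics/d_w2.png

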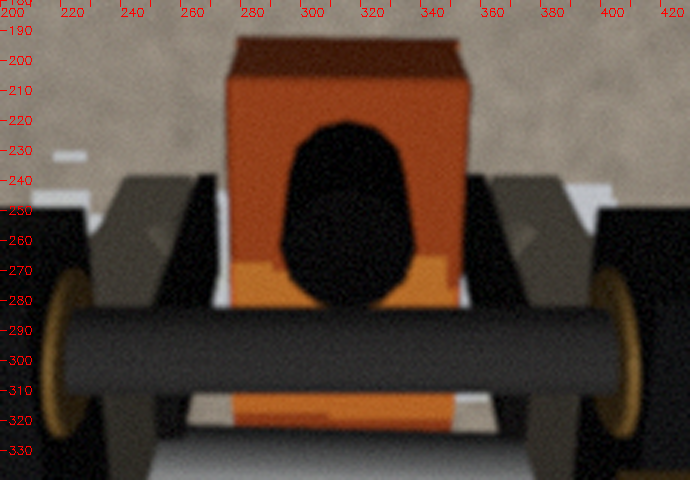

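The knob sits centred between the pads and nothing is touching. Going 15 mm lower and closing.

Request:
{"op": "apply_moves", "data": {"commands": [{"grip":0.5,"dp":[0,0,4],"yaw":0},{"grip":0.5,"dp":[0,0,8],"yaw":0},{"grip":0.5,"dp":[0,0,12],"yaw":0},{"grip":0.5,"dp":[0,0,15],"yaw":0},{"grip":0.5,"dp":[0,0,15],"yaw":0},{"grip":0.2,"dp":[0,0,15],"yaw":0},{"grip":0.1,"dp":[0,0,15],"yaw":0},{"grip":0.0,"dp":[0,0,15],"yaw":0},{"grip":0.0,"dp":[0,0,15],"yaw":0},{"grip":0.0,"dp":[0,0,15],"yaw":0}], "newtons": 40}}

```text
time_s: 7.02
tcp_pos: [0.5977, -0.2302, 0.0046]
eef_rot: [180.0, 0.0, 180.0]
contact_force: [-1.3, 4.9, 3.1]
gripper_width: 0.023
```

The knob is held: 23 mm opening on a 24 mm knob. First swing, to the left.

Request:
{"op": "apply_moves", "data": {"commands": [{"grip":0.0,"dp":[0,3,0],"yaw":0},{"grip":0.0,"dp":[1,7,0],"yaw":0},{"grip":0.0,"dp":[2,11,0],"yaw":0},{"grip":0.0,"dp":[4,15,0],"yaw":0},{"grip":0.0,"dp":[6,19,0],"yaw":0},{"grip":0.0,"dp":[8,21,0],"yaw":0},{"grip":0.0,"dp":[8,21,0],"yaw":0}]}}

```text
time_s: 7.9
tcp_pos: [0.5914, -0.2114, 0.0048]
eef_rot: [-179.9, 0.2, 180.0]
contact_force: [4.4, -7.2, -4.3]
gripper_width: 0.0234
```

Request:
{"op": "apply_moves", "data": {"commands": [{"grip":0.0,"dp":[0,1,0],"yaw":0},{"grip":0.0,"dp":[0,-4,0],"yaw":0},{"grip":0.0,"dp":[1,-9,0],"yaw":0},{"grip":0.0,"dp":[2,-14,0],"yaw":0},{"grip":0.0,"dp":[3,-19,0],"yaw":0},{"grip":0.0,"dp":[4,-24,0],"yaw":0},{"grip":0.0,"dp":[6,-29,0],"yaw":0},{"grip":0.0,"dp":[7,-34,0],"yaw":0},{"grip":0.0,"dp":[9,-39,0],"yaw":0},{"grip":0.0,"dp":[10,-43,0],"yaw":0},{"grip":0.0,"dp":[10,-43,0],"yaw":0}]}}

```text
time_s: 9.28
tcp_pos: [0.5815, -0.2507, 0.0052]
eef_rot: [179.9, 0.2, -179.9]
contact_force: [2.5, 12.8, 5.4]
gripper_width: 0.0234
```

```bash
python3 look.py e wrist,scene
```

```text
9.275 [ 0.5815 -0.2507  0.0052] [ 1.7993e+02  1.6000e-01 -1.7990e+02] [ 2.5 12.8  5.4] 0.0234 [ -6.  26. -17.  -0. -46. -84.]
```

View pics/e_wrist.png

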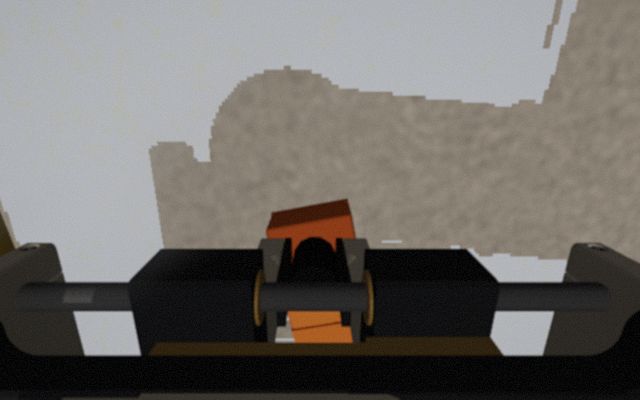

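View pics/e_scene.png

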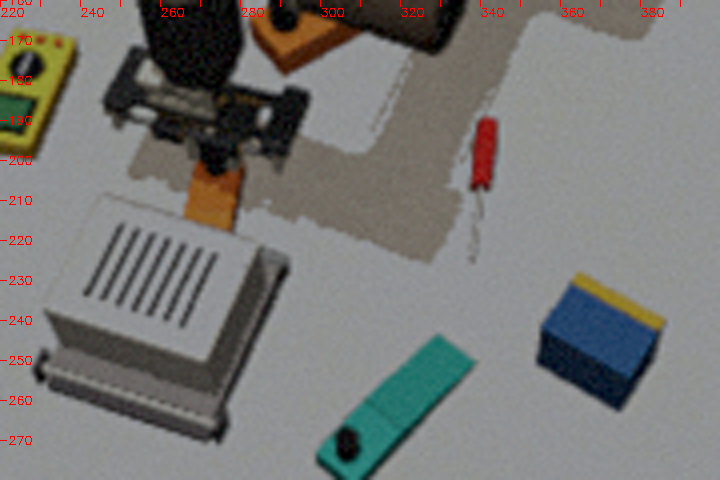

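The wedge is pivoting with the knob, its tail tilted in the wrist view at (268–355, 205–225), and it has come out about 16 mm. Third swing, to the left.

Request:
{"op": "apply_moves", "data": {"commands": [{"grip":0.0,"dp":[0,4,0],"yaw":0},{"grip":0.0,"dp":[1,8,0],"yaw":0},{"grip":0.0,"dp":[2,13,0],"yaw":0},{"grip":0.0,"dp":[3,18,0],"yaw":0},{"grip":0.0,"dp":[4,23,0],"yaw":0},{"grip":0.0,"dp":[6,28,0],"yaw":0},{"grip":0.0,"dp":[7,33,0],"yaw":0},{"grip":0.0,"dp":[9,38,0],"yaw":0},{"grip":0.0,"dp":[10,43,0],"yaw":0},{"grip":0.0,"dp":[10,43,0],"yaw":0}]}}

```text
time_s: 10.62
tcp_pos: [0.5701, -0.2114, 0.005]
eef_rot: [-179.9, 0.1, 179.9]
contact_force: [2.0, -7.2, -0.0]
gripper_width: 0.0225
```

Request:
{"op": "apply_moves", "data": {"commands": [{"grip":0.0,"dp":[0,-4,0],"yaw":0},{"grip":0.0,"dp":[1,-8,0],"yaw":0},{"grip":0.0,"dp":[2,-13,0],"yaw":0},{"grip":0.0,"dp":[3,-18,0],"yaw":0},{"grip":0.0,"dp":[4,-23,0],"yaw":0},{"grip":0.0,"dp":[6,-28,0],"yaw":0},{"grip":0.0,"dp":[7,-33,0],"yaw":0},{"grip":0.0,"dp":[9,-38,0],"yaw":0},{"grip":0.0,"dp":[10,-42,0],"yaw":0},{"grip":0.0,"dp":[10,-42,0],"yaw":0}]}}

```text
time_s: 11.88
tcp_pos: [0.5615, -0.2508, 0.0052]
eef_rot: [180.0, 0.2, -180.0]
contact_force: [4.5, 8.0, 4.4]
gripper_width: 0.0214
```

```bash
python3 look.py f wrist
```

```text
11.875 [ 0.5615 -0.2508  0.0052] [ 1.7997e+02  1.7000e-01 -1.7995e+02] [4.5 8.  4.4] 0.0214 [ -6.  25. -20.  -0. -45. -84.]
```

View pics/f_wrist.png

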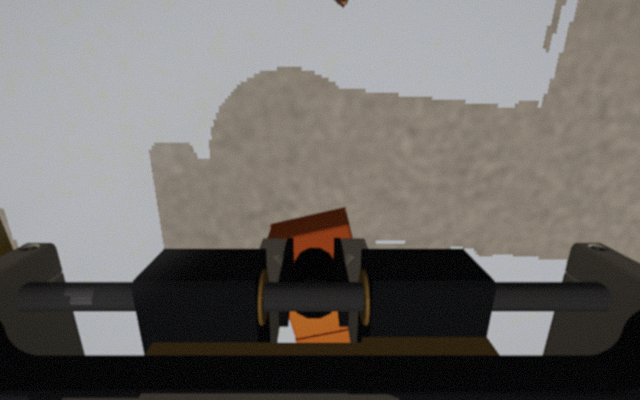

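The opening fell to 21.4 mm and the knob's lower edge shows at row 318, so the pads are sliding off towards me. I work out the knob's true offset and regrip.

```bash
python3 - <<'E'
from h import *
C,im=load("f","wrist"); crop(im,230,190,400,350,4,"f_w2.png")
for v in (310,314,318): print(v,(onz(C,315,v,.063)*1000).round(1))
print(proj(C,[.5615,-.2508,.063]))
E
```

```text
310 [ 581.2 -251.3   63. ]
314 [ 583.5 -251.3   63. ]
318 [ 585.9 -251.3   63. ]
[316.13839289 275.05992393]
```

View pics/f_w2.png

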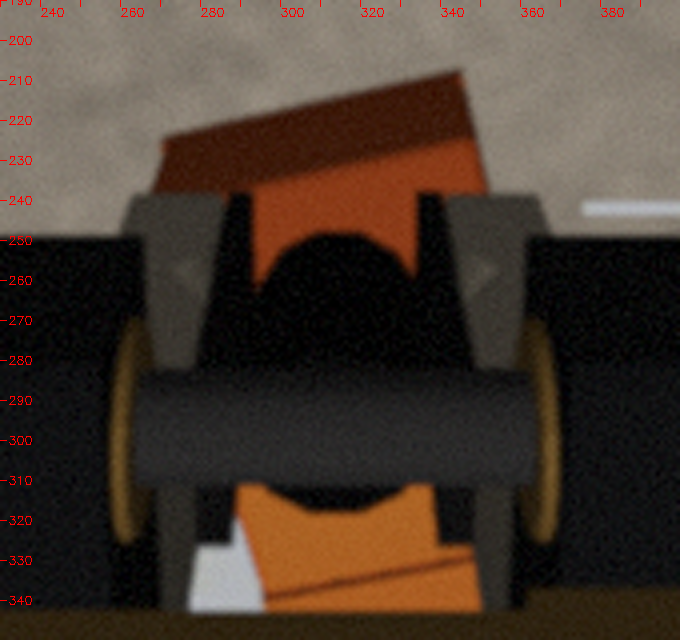

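Request:
{"op": "apply_moves", "data": {"commands": [{"grip":0.4,"dp":[0,0,0],"yaw":0},{"grip":0.4,"dp":[0,0,0],"yaw":0},{"grip":0.4,"dp":[-4,0,0],"yaw":0},{"grip":0.4,"dp":[-8,0,0],"yaw":0},{"grip":0.4,"dp":[-13,0,1],"yaw":0},{"grip":0.0,"dp":[-13,0,1],"yaw":0},{"grip":0.0,"dp":[-13,0,1],"yaw":0},{"grip":0.0,"dp":[-13,0,1],"yaw":0},{"grip":0.0,"dp":[-13,0,1],"yaw":0}], "newtons": 60}}

```text
time_s: 13.05
tcp_pos: [0.5727, -0.2512, 0.0032]
eef_rot: [180.0, 0.0, 180.0]
contact_force: [1.5, 3.6, -2.5]
gripper_width: 0.0227
```

Request:
{"op": "apply_moves", "data": {"commands": [{"grip":0.0,"dp":[2,2,0],"yaw":0},{"grip":0.0,"dp":[5,5,0],"yaw":0},{"grip":0.0,"dp":[8,8,0],"yaw":0},{"grip":0.0,"dp":[11,11,0],"yaw":0},{"grip":0.0,"dp":[14,13,0],"yaw":0},{"grip":0.0,"dp":[17,15,0],"yaw":0},{"grip":0.0,"dp":[20,17,0],"yaw":0},{"grip":0.0,"dp":[23,19,0],"yaw":0},{"grip":0.0,"dp":[26,20,0],"yaw":0},{"grip":0.0,"dp":[30,21,0],"yaw":0},{"grip":0.0,"dp":[30,21,0],"yaw":0}]}}

```text
time_s: 14.42
tcp_pos: [0.5443, -0.2314, 0.0036]
eef_rot: [-180.0, 0.2, 180.0]
contact_force: [6.6, -2.2, -7.5]
gripper_width: 0.0232
```

```bash
python3 look.py g wrist,scene
```

```text
14.425 [ 0.5443 -0.2314  0.0036] [-179.95    0.18  179.95] [ 6.6 -2.2 -7.5] 0.0232 [ -4.  23. -23.   0. -43. -86.]
```

View pics/g_wrist.png

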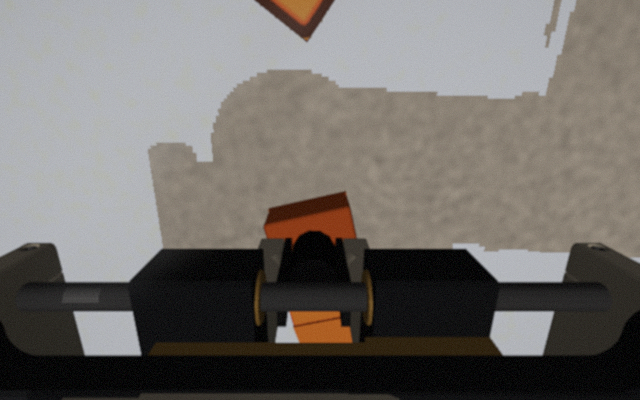

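View pics/g_scene.png

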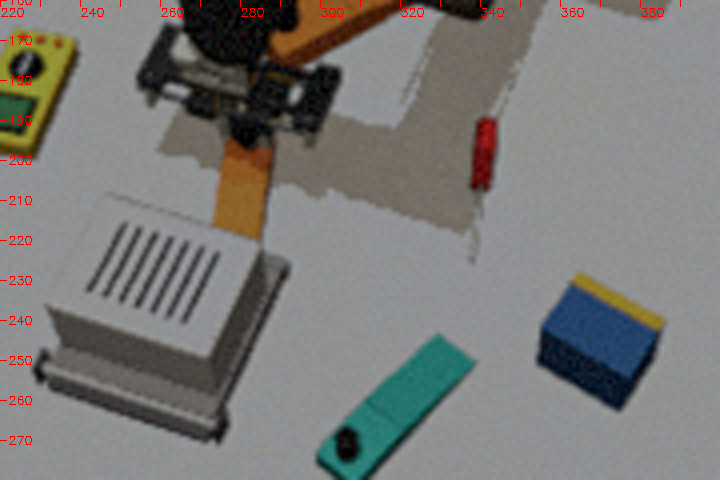

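Request:
{"op": "apply_moves", "data": {"commands": [{"grip":0.0,"dp":[5,0,0],"yaw":0},{"grip":0.0,"dp":[10,0,0],"yaw":0},{"grip":0.0,"dp":[15,0,0],"yaw":0},{"grip":0.0,"dp":[20,0,0],"yaw":0},{"grip":0.0,"dp":[25,0,0],"yaw":0},{"grip":0.0,"dp":[31,0,0],"yaw":0},{"grip":0.0,"dp":[37,0,0],"yaw":0},{"grip":0.0,"dp":[43,0,0],"yaw":0},{"grip":0.0,"dp":[49,0,0],"yaw":0},{"grip":0.0,"dp":[55,0,0],"yaw":0},{"grip":0.0,"dp":[60,0,0],"yaw":0},{"grip":0.0,"dp":[60,0,0],"yaw":0}]}}

```text
time_s: 16.02
tcp_pos: [0.4819, -0.2307, 0.0034]
eef_rot: [180.0, -0.0, 180.0]
contact_force: [-1.1, 0.5, -1.7]
gripper_width: 0.0231
```

```bash
python3 look.py i wrist,scene
```

```text
16.025 [ 0.4819 -0.2307  0.0034] [ 1.7999e+02 -5.0000e-02  1.7998e+02] [-1.1  0.5 -1.7] 0.0231 [ -5.  19. -30.  -0. -41. -85.]
```

View pics/i_wrist.png

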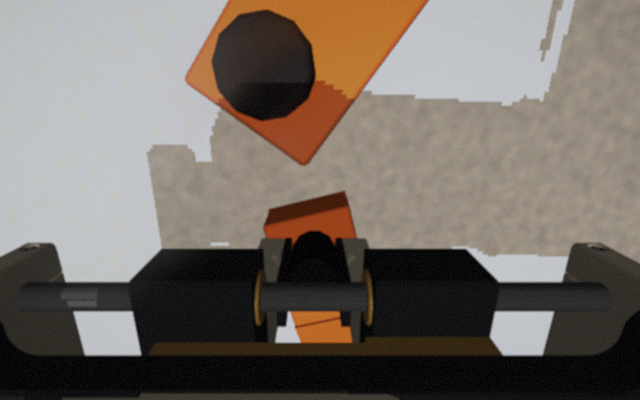

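View pics/i_scene.png

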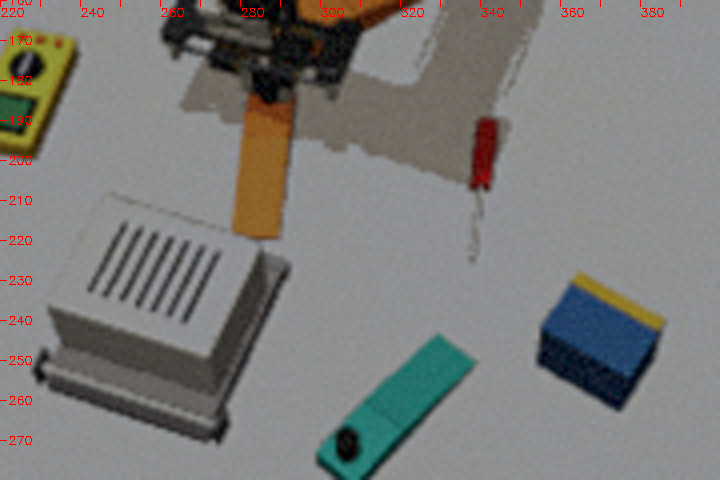

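It is free: the tail is fully visible and no drag force is left. The thin end is only about 15 mm from the tube, so I drag it a bit left and back for clearance, then let go and rise.

Request:
{"op": "apply_moves", "data": {"commands": [{"grip":0.0,"dp":[3,4,0],"yaw":0},{"grip":0.0,"dp":[6,10,0],"yaw":0},{"grip":0.0,"dp":[9,17,0],"yaw":0},{"grip":0.0,"dp":[12,25,0],"yaw":0},{"grip":0.0,"dp":[15,33,0],"yaw":0},{"grip":0.0,"dp":[15,40,0],"yaw":0},{"grip":0.0,"dp":[15,45,0],"yaw":0},{"grip":0.0,"dp":[15,45,0],"yaw":0},{"grip":0.5,"dp":[15,45,0],"yaw":0},{"grip":0.5,"dp":[15,45,0],"yaw":0},{"grip":0.5,"dp":[15,45,0],"yaw":0}]}}

```text
time_s: 17.5
tcp_pos: [0.468, -0.1858, 0.0036]
eef_rot: [-180.0, 0.0, 180.0]
contact_force: [-0.3, -0.0, -0.7]
gripper_width: 0.0429
```

Request:
{"op": "apply_moves", "data": {"commands": [{"grip":0.6,"dp":[0,0,-20],"yaw":0},{"grip":0.7,"dp":[0,0,-50],"yaw":0},{"grip":0.8,"dp":[0,0,-90],"yaw":0},{"grip":0.9,"dp":[0,0,-130],"yaw":0},{"grip":0.9,"dp":[0,0,-160],"yaw":0},{"grip":0.9,"dp":[0,0,-170],"yaw":0},{"grip":0.9,"dp":[0,0,-170],"yaw":0}]}}

```text
time_s: 18.38
tcp_pos: [0.4679, -0.1856, 0.1736]
eef_rot: [180.0, 0.1, 180.0]
contact_force: [0.4, -0.4, -1.0]
gripper_width: 0.0788
```

```bash
python3 look.py j wrist,scene,top
```

```text
18.375 [ 0.4679 -0.1856  0.1736] [1.7999e+02 5.0000e-02 1.7998e+02] [ 0.4 -0.4 -1. ] 0.0788 [  1.   5. -22.  -0. -63. -91.]
```

View pics/j_wrist.png

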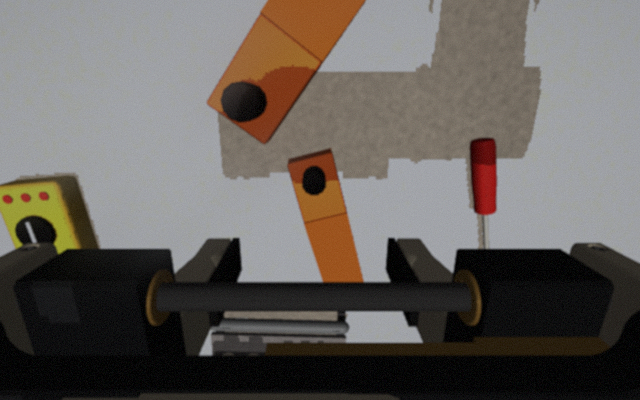

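View pics/j_scene.png

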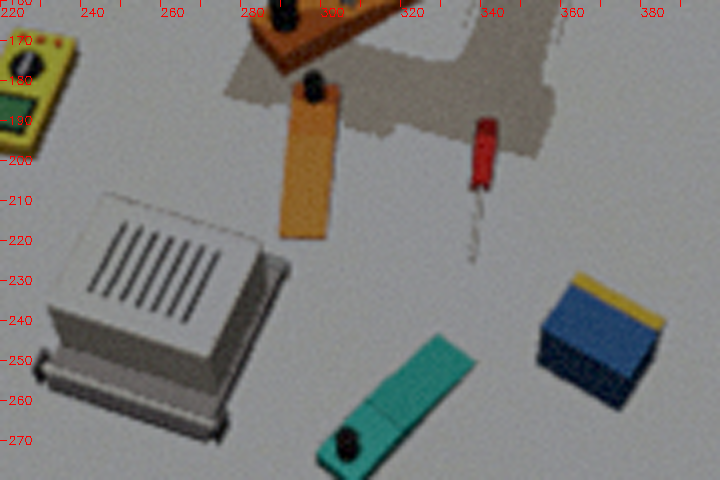

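View pics/j_top.png

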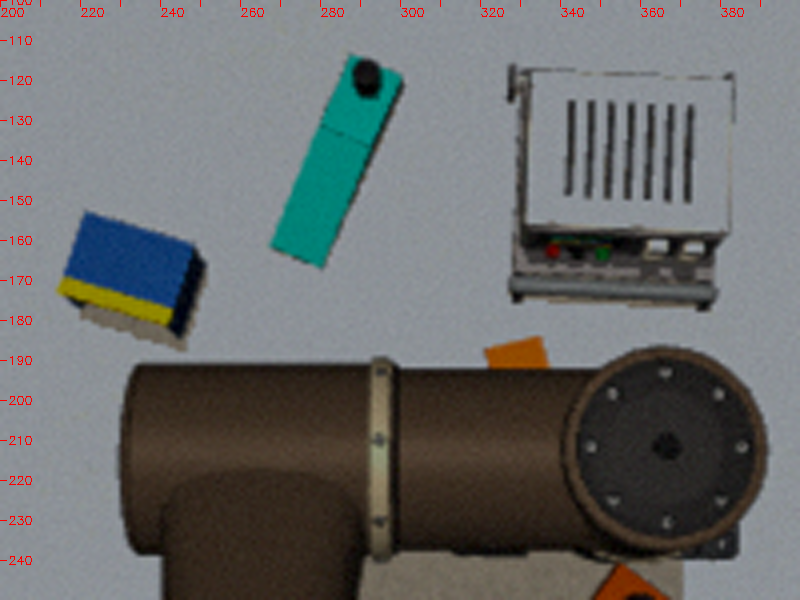

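The wedge lies flat at an angle, about (289–363, 150–283) in the wrist view, clear of the stand. The tube looks lowered. Enlarged crop to measure it.

```bash
python3 - <<'E'
from h import *
C,im=load("j","wrist"); crop(im,210,140,370,340,4,"j_w2.png")
C,im=load("j","scene"); crop(im,275,170,315,230,10,"j_s2.png")
E
```

```text
(no output)
```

View pics/j_w2.png

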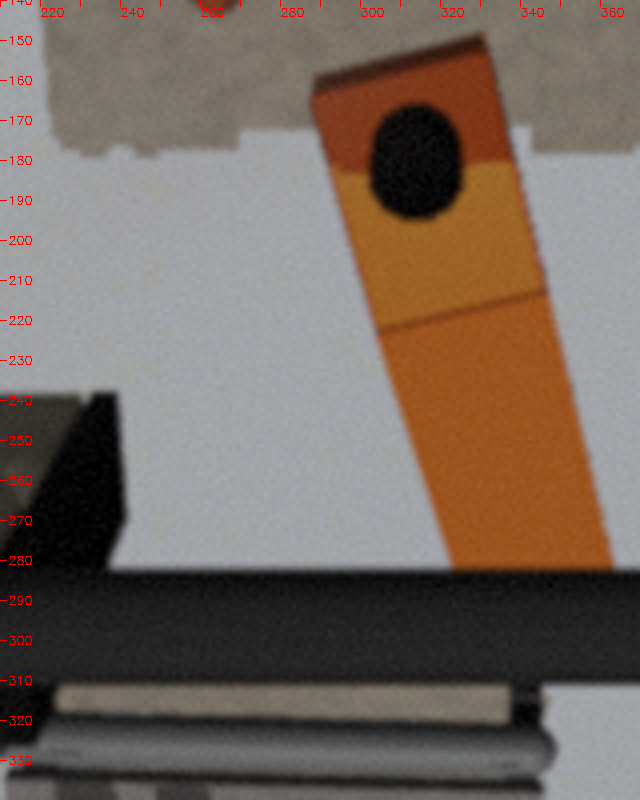

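View pics/j_s2.png

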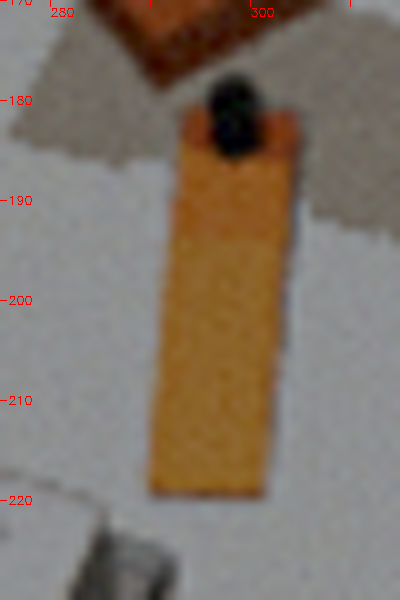

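```bash
python3 - <<'E'
from h import *
C,im=load("j","wrist"); f=lambda u,v,z:onz(C,u,v,z)[:2]*1000
print("knob",f(313,184,.063))
a,b,c,d=f(286.5,164.5,.029),f(330.5,153.5,.029),f(302,222.5,.029),f(344.5,212.5,.029)
for p in(a,b,c,d):print(p.round(1))
print("w",np.hypot(*(a-b)),np.hypot(*(c-d)),"l",np.hypot(*(a-c)),np.hypot(*(b-d)))
ax=((c+d)-(a+b))/2; print("yaw",np.degrees(np.arctan2(ax[1],ax[0])), "from widths",np.degrees(np.arctan2(-(b-a)[0],(b-a)[1])),np.degrees(np.arctan2(-(d-c)[0],(d-c)[1])))
S,_=load("j","scene"); p,q=onz(S,289,219.5,.003)*1000,onz(S,300.5,219.5,.003)*1000; print("scene thin end",p.round(1),q.round(1),((p+q)/2).round(1))
# tube now
print("tube end",f(345,326,.02),f(345,326,.033))
E
```

```text
knob [ 469.22350845 -187.20143707]
[ 457.  -215.3]
[ 445.4 -168.8]
[ 523.3 -199.7]
[ 511.5 -152.2]
w 47.99652392427903 48.910427337163775 l 68.1355497384087 68.13349982922429
yaw 13.657771084235494 from widths 14.070293245012154 14.064986503227406
scene thin end [ 633.5 -166.6    3. ] [ 619.1 -121.7    3. ] [ 626.3 -144.1    3. ]
tube end [ 670.63182533 -146.38893208] [ 659.96286774 -147.90804912]
```

Request:
{"op": "apply_moves", "data": {"commands": [{"grip":0.9,"dp":[-10,2,0],"yaw":-0.05},{"grip":0.9,"dp":[-35,8,10],"yaw":-0.15},{"grip":0.9,"dp":[-65,14,40],"yaw":-0.244},{"grip":0.9,"dp":[-84,19,80],"yaw":-0.244},{"grip":0.9,"dp":[-87,19.5,115],"yaw":-0.244},{"grip":0.9,"dp":[-87,19.5,140],"yaw":-0.244},{"grip":0.9,"dp":[-87,19.5,150],"yaw":-0.244},{"grip":0.9,"dp":[-87,19.5,150],"yaw":-0.244}]}}

```text
time_s: 19.52
tcp_pos: [0.5541, -0.1663, 0.0227]
eef_rot: [180.0, -0.1, -166.0]
contact_force: [0.7, -0.1, -0.1]
gripper_width: 0.0788
```

```bash
python3 look.py k wrist,scene
```

```text
19.525 [ 0.5541 -0.1663  0.0227] [ 1.7998e+02 -1.1000e-01 -1.6603e+02] [ 0.7 -0.1 -0.1] 0.0788 [  3.  21. -23.   0. -46. -79.]
```

View pics/k_wrist.png

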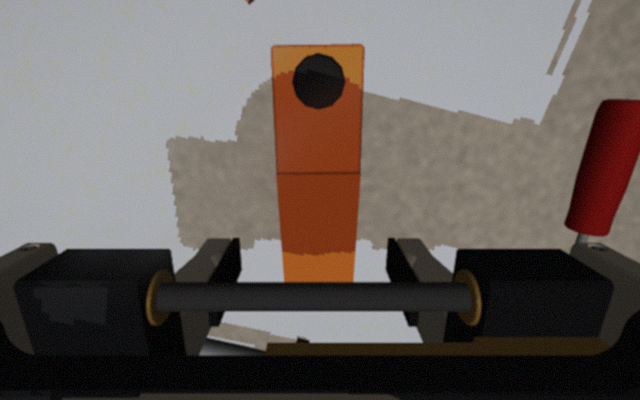

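View pics/k_scene.png

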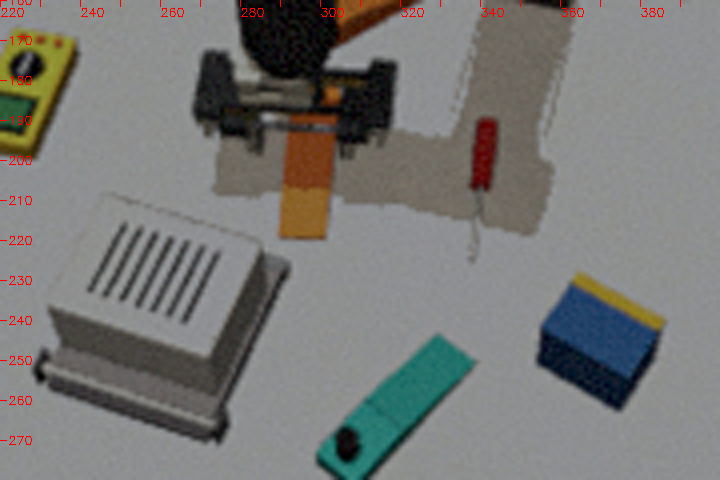

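The gripper straddles the wedge evenly, body edges at 283 and 355 between the pads. I descend to a reported z of −0.030, which puts the tips at about +8 mm.

Request:
{"op": "apply_moves", "data": {"commands": [{"grip":0.9,"dp":[0,0,10],"yaw":0},{"grip":0.9,"dp":[0,0,20],"yaw":0},{"grip":0.9,"dp":[0,0,30],"yaw":0},{"grip":0.9,"dp":[0,0,37],"yaw":0},{"grip":0.9,"dp":[0,0,42],"yaw":0},{"grip":0.9,"dp":[0,0,44],"yaw":0},{"grip":0.9,"dp":[0,0,44],"yaw":0}]}}

```text
time_s: 20.5
tcp_pos: [0.5548, -0.1662, -0.0206]
eef_rot: [-180.0, -0.0, -166.0]
contact_force: [-0.3, 0.1, -0.2]
gripper_width: 0.0792
```

```bash
python3 look.py l wrist,scene
```

```text
20.5 [ 0.5548 -0.1662 -0.0206] [-180.     -0.   -166.03] [-0.3  0.1 -0.2] 0.0792 [  3.  24. -26.   0. -40. -79.]
```

View pics/l_wrist.png

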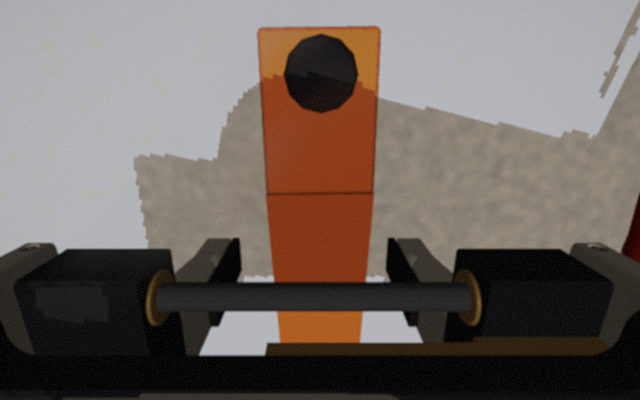

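View pics/l_scene.png

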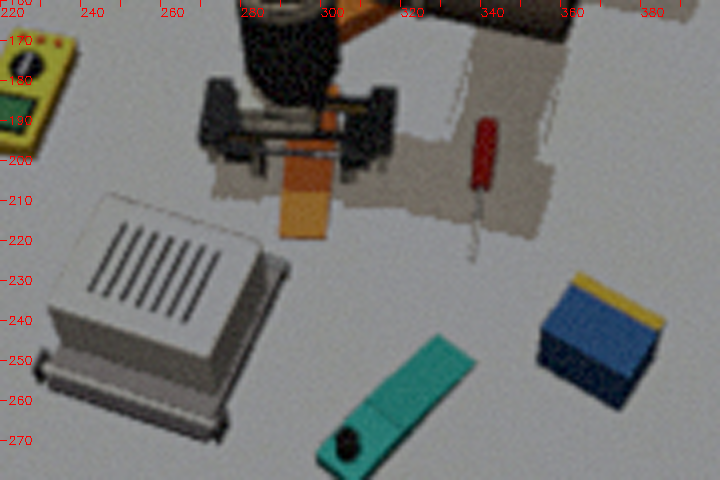

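Request:
{"op": "apply_moves", "data": {"commands": [{"grip":0.9,"dp":[0,2.5,4],"yaw":0},{"grip":0.9,"dp":[0,2.5,8],"yaw":0},{"grip":0.9,"dp":[0,2.5,10.5],"yaw":0},{"grip":0.9,"dp":[0,2.5,10.5],"yaw":0},{"grip":0.6,"dp":[0,2.5,10.5],"yaw":0},{"grip":0.4,"dp":[0,2.5,10.5],"yaw":0},{"grip":0.3,"dp":[0,2.5,10.5],"yaw":0},{"grip":0.3,"dp":[0,2.5,10.5],"yaw":0},{"grip":0.3,"dp":[0,2.5,10.5],"yaw":0},{"grip":0.3,"dp":[0,2.5,10.5],"yaw":0}], "newtons": 60}}

```text
time_s: 21.85
tcp_pos: [0.5542, -0.1637, -0.031]
eef_rot: [-180.0, 0.0, -166.0]
contact_force: [0.1, 0.4, 1.0]
gripper_width: 0.0493
```

Held at 49.3 mm across the 50 mm body. Lifting and checking.

Request:
{"op": "apply_moves", "data": {"commands": [{"grip":0.3,"dp":[0,0,-3],"yaw":0},{"grip":0.3,"dp":[0,0,-10],"yaw":0},{"grip":0.3,"dp":[0,0,-22],"yaw":0},{"grip":0.3,"dp":[0,0,-36],"yaw":0},{"grip":0.3,"dp":[0,0,-50],"yaw":0},{"grip":0.3,"dp":[0,0,-62],"yaw":0},{"grip":0.3,"dp":[0,0,-70],"yaw":0},{"grip":0.3,"dp":[0,0,-70],"yaw":0}]}}

```text
time_s: 22.85
tcp_pos: [0.5546, -0.1637, 0.0397]
eef_rot: [-180.0, 0.1, -166.0]
contact_force: [-0.4, -0.4, -4.5]
gripper_width: 0.0492
```

```bash
python3 look.py m wrist,scene; python3 - <<'E'
from h import *
st=get_state(); p=np.array([.4975,.2245]); print(delta(*( (p-st["tcp_pos"][:2])*1000),st))
E
```

```text
22.85 [ 0.5546 -0.1637  0.0397] [-1.7999e+02  7.0000e-02 -1.6603e+02] [-0.4 -0.4 -4.5] 0.0492 [  3.  20. -23.  -0. -47. -79.]
[-3.900e+01  3.903e+02  1.000e-01]
```

View pics/m_wrist.png

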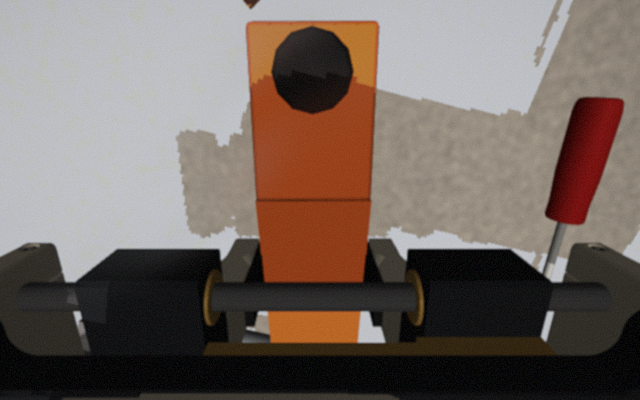

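View pics/m_scene.png

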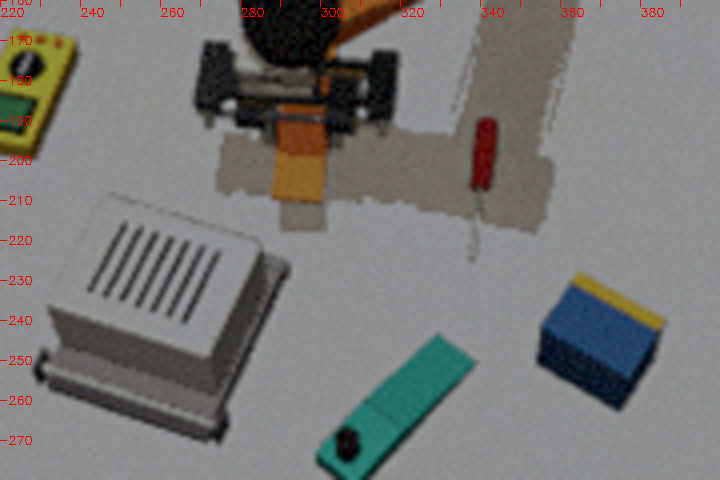

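Request:
{"op": "apply_moves", "data": {"commands": [{"grip":0.3,"dp":[-1,8,0],"yaw":-0.04},{"grip":0.3,"dp":[-3,28,0],"yaw":-0.14},{"grip":0.3,"dp":[-6,58,0],"yaw":-0.28},{"grip":0.3,"dp":[-9,90,0],"yaw":-0.44},{"grip":0.3,"dp":[-12,122,0],"yaw":-0.6},{"grip":0.3,"dp":[-15,154,0],"yaw":-0.76},{"grip":0.3,"dp":[-18,186,0],"yaw":-0.92},{"grip":0.3,"dp":[-22,218,0],"yaw":-1.08},{"grip":0.3,"dp":[-25,248,0],"yaw":-1.22},{"grip":0.3,"dp":[-28,272,0],"yaw":-1.34},{"grip":0.3,"dp":[-29,286,0],"yaw":-1.4},{"grip":0.3,"dp":[-29,290,0],"yaw":-1.4}]}}

```text
time_s: 24.45
tcp_pos: [0.5119, 0.1252, 0.0387]
eef_rot: [180.0, -0.0, -85.8]
contact_force: [0.1, -0.4, -3.8]
gripper_width: 0.0492
```

```bash
python3 - <<'E'
from h import *
st=get_state(); print(st["joints"].round(0)); p=np.array([.4975,.2245]); print(delta(*( (p-st["tcp_pos"][:2])*1000),st))
E
```

```text
[ 35.  16. -29.  -0. -45. -31.]
[-100.1    7.    -0. ]
```

Request:
{"op": "apply_moves", "data": {"commands": [{"grip":0.3,"dp":[-4,0,0],"yaw":-0.05},{"grip":0.3,"dp":[-14,1,0],"yaw":-0.17},{"grip":0.3,"dp":[-28,2,0],"yaw":-0.32},{"grip":0.3,"dp":[-42,3,0],"yaw":-0.48},{"grip":0.3,"dp":[-56,4,0],"yaw":-0.64},{"grip":0.3,"dp":[-70,5,0],"yaw":-0.8},{"grip":0.3,"dp":[-82,6,0],"yaw":-0.95},{"grip":0.3,"dp":[-92,6,0],"yaw":-1.08},{"grip":0.3,"dp":[-98,7,0],"yaw":-1.17},{"grip":0.3,"dp":[-100,7,0],"yaw":-1.215},{"grip":0.3,"dp":[-100,7,0],"yaw":-1.215}]}}

```text
time_s: 25.82
tcp_pos: [0.4978, 0.2232, 0.0387]
eef_rot: [180.0, 0.0, -16.3]
contact_force: [-0.3, 0.6, -3.9]
gripper_width: 0.0489
```

```bash
python3 look.py n wrist,scene
```

```text
25.825 [0.4978 0.2232 0.0387] [ 1.7996e+02  3.0000e-02 -1.6330e+01] [-0.3  0.6 -3.9] 0.0489 [ 45.  17. -27.  -0. -46.  29.]
```

View pics/n_wrist.png

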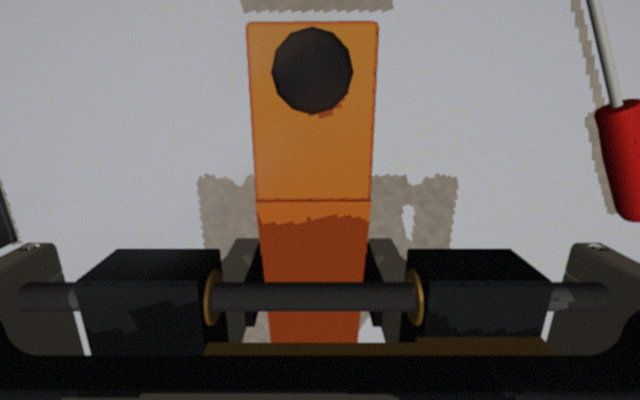

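View pics/n_scene.png

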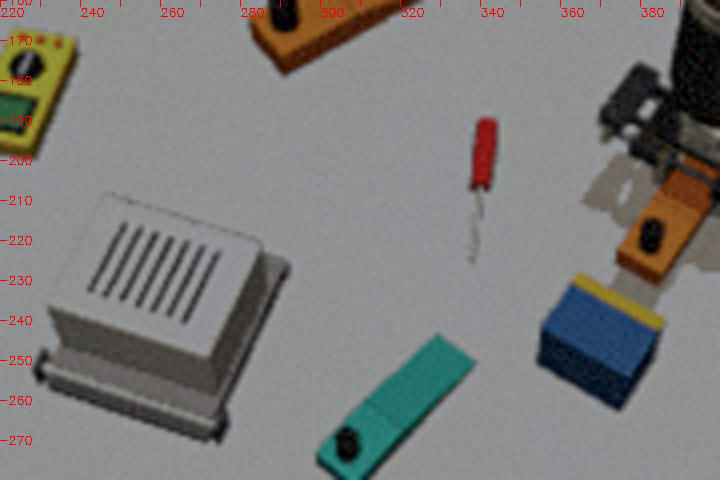

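The bay isn't in the wrist view here; only its shadow shows, at the top edge around (242–392, 5). I rise and come slightly forward to measure the mouth from above.

Request:
{"op": "apply_moves", "data": {"commands": [{"grip":0.3,"dp":[2,0,-15],"yaw":0},{"grip":0.3,"dp":[6,0,-45],"yaw":0},{"grip":0.3,"dp":[10,0,-80],"yaw":0},{"grip":0.3,"dp":[16,0,-110],"yaw":0},{"grip":0.3,"dp":[20,0,-127],"yaw":0},{"grip":0.3,"dp":[20,0,-130],"yaw":0},{"grip":0.3,"dp":[20,0,-130],"yaw":0}]}}

```text
time_s: 26.8
tcp_pos: [0.5168, 0.218, 0.1689]
eef_rot: [-180.0, 0.0, -16.2]
contact_force: [-0.7, -0.2, -4.3]
gripper_width: 0.0493
```

```bash
python3 look.py o wrist
```

```text
26.8 [0.5168 0.218  0.1689] [-1.800e+02  2.000e-02 -1.624e+01] [-0.7 -0.2 -4.3] 0.0493 [ 43.  11. -16.  -0. -63.  31.]
```

View pics/o_wrist.png

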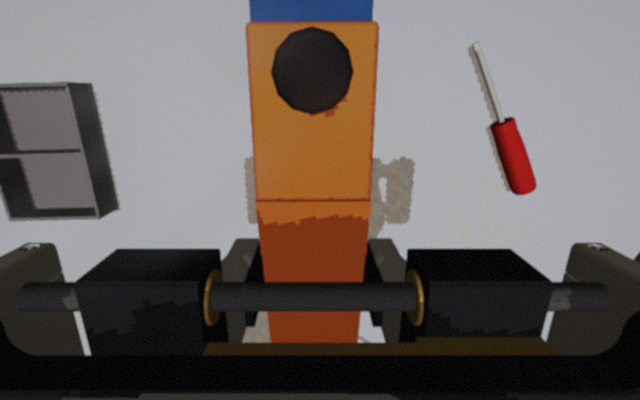

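```bash
python3 - <<'E'
from h import *
C,im=load("o","wrist"); crop(im,230,0,400,40,4,"o_w2.png")
st=np.load("pics/o_wrist.npz")["st"]; Rm=R.from_euler('xyz',st[3:],degrees=True).as_matrix()
T=lambda p:(Rm.T@(p-st[:3])*1000).round(1)
for u,v in((250,3),(250,20),(373.5,3),(373,20)): print(u,v,T(onz(C,u,v,.08)))
# wedge in tool at knob top; wedge underside z ~?
for h in (-60,-55): 
  K,Rc,t=C
  z=st[2]-h/1000
  print("knob",h,T(onz(C,312.5,70,z)),"tail",T(onz(C,247.5,23,z-.034)),T(onz(C,379,23,z-.034)))
E
```

```text
250 3 [150.2 -47.5  88.8]
250 20 [138.5 -48.2  88.8]
373.5 3 [150.1  47.4  88.8]
373 20 [138.4  47.7  88.8]
knob -60 [ 92.1   0.8 -60. ] tail [114.7 -29.4 -26. ] [114.6  31.6 -26. ]
knob -55 [ 92.4   0.8 -55. ] tail [115.7 -30.3 -21. ] [115.6  32.5 -21. ]
```

View pics/o_w2.png

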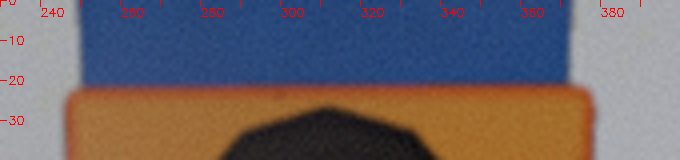

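```bash
python3 - <<'E'
from h import *
C,im=load("o","wrist")
st=np.load("pics/o_wrist.npz")["st"]; Rm=R.from_euler('xyz',st[3:],degrees=True).as_matrix()
T=lambda p:(Rm.T@(p-st[:3])*1000).round(1)
z=st[2]+.094
print("knob",T(onz(C,312.5,70,z)),"tail",T(onz(C,247.5,23,z-.034)),T(onz(C,379,23,z-.034)),"ridge",T(onz(C,256,200,z-.034)),T(onz(C,371,200,z-.034)))
S,_=load("n","scene"); crop(_,350,205,400,270,9,"n_s2.png")
for u,v in((361.5,228),(383.5,241)): print("scene front corners",T(onz(S,u,v,.08)))
t=capture("top");crop(t["color"],205,140,265,200,9,"o_t.png")
E
```

```text
knob [ 89.8   0.8 -94. ] tail [108.3 -23.2 -60. ] [108.2  25.4 -60. ] ridge [ 39.5 -23.8 -60. ] [ 39.5  26.  -60. ]
scene front corners [129.7  51.7  88.8]
scene front corners [131.8 -45.4  88.8]
```

View pics/n_s2.png

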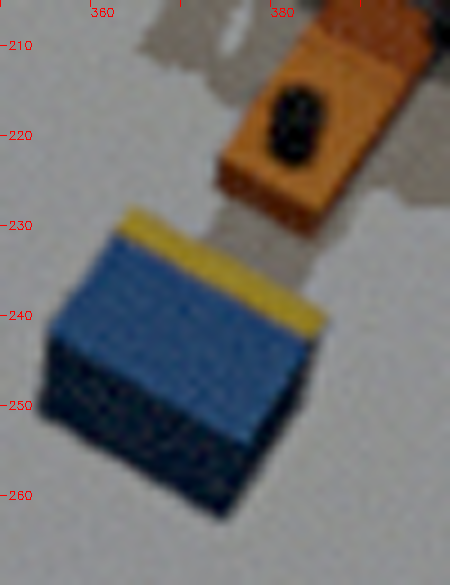

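```bash
python3 - <<'E'
from h import *
st=np.load("pics/o_wrist.npz")["st"]; Rm=R.from_euler('xyz',st[3:],degrees=True).as_matrix()
T=lambda p:(Rm.T@(p-st[:3])*1000).round(1)
S,_=load("n","scene")
for u,v in((363.7,228),(385.8,240)): print("scene front corners",T(onz(S,u,v,.08)))
# held wedge tail in scene picture n as check: tail bottom corners
s2=np.load("pics/n_wrist.npz")["st"];R2=R.from_euler('xyz',s2[3:],degrees=True).as_matrix()
z=s2[2]+.031+.029
for u,v in((374,223),(384,228.5)): print("tail top corners via scene",(R2.T@(onz(S,u,v,z)-s2[:3])*1000).round(1))
E
```

```text
scene front corners [125.1  44.7  88.8]
scene front corners [123.3 -50.5  88.8]
tail top corners via scene [114.2  18.8 -60. ]
tail top corners via scene [114.  -24.4 -60.1]
```

View pics/o_t.png

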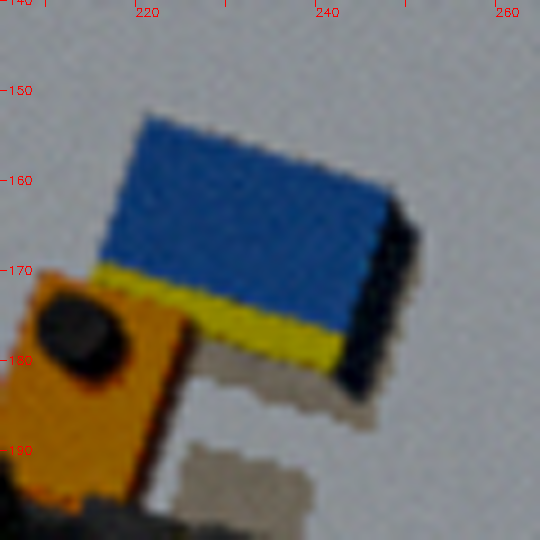

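Bay against held wedge: the roof is 95 mm wide and centred within 1 mm of the tool line. Edges are parallel, and the mouth is about 120 mm ahead of the TCP (top ≈118, scene ≈119 after bias). The wedge tail is at 109. Backing off 15 mm, then lowering to just above the bench.

Request:
{"op": "apply_moves", "data": {"commands": [{"grip":0.3,"dp":[-6,0,10],"yaw":0},{"grip":0.3,"dp":[-15,0,35],"yaw":0},{"grip":0.3,"dp":[-15,-0.5,70],"yaw":0},{"grip":0.3,"dp":[-15,-0.5,105],"yaw":0},{"grip":0.3,"dp":[-15,-0.5,140],"yaw":0},{"grip":0.3,"dp":[-15,-0.5,170],"yaw":0},{"grip":0.3,"dp":[-15,-0.5,188],"yaw":0},{"grip":0.3,"dp":[-15,-0.5,195],"yaw":0},{"grip":0.3,"dp":[-15,-0.5,197],"yaw":0},{"grip":0.3,"dp":[-15,-0.5,197],"yaw":0}]}}

```text
time_s: 28.15
tcp_pos: [0.5032, 0.2233, -0.0276]
eef_rot: [-180.0, -0.0, -16.2]
contact_force: [-0.4, 0.7, -3.2]
gripper_width: 0.0489
```

```bash
python3 look.py p wrist,scene; python3 - <<'E'
from h import *
S,i=load("p","scene"); crop(i,350,195,410,270,8,"p_s2.png")
E
```

```text
28.15 [ 0.5032  0.2233 -0.0276] [-1.7996e+02 -3.0000e-02 -1.6190e+01] [-0.4  0.7 -3.2] 0.0489 [ 44.  23. -30.   0. -37.  29.]
```

View pics/p_s2.png

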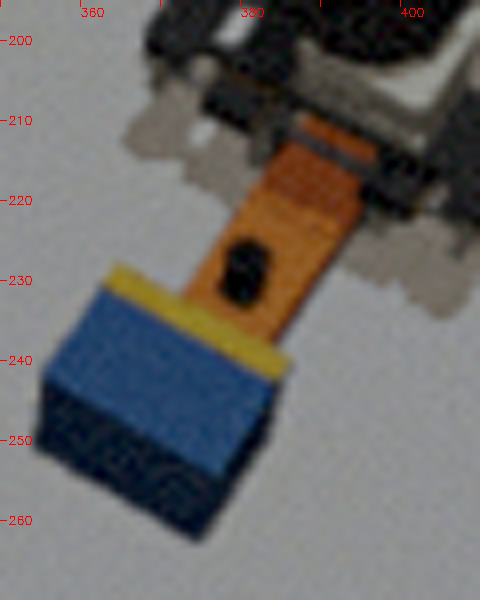

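View pics/p_wrist.png

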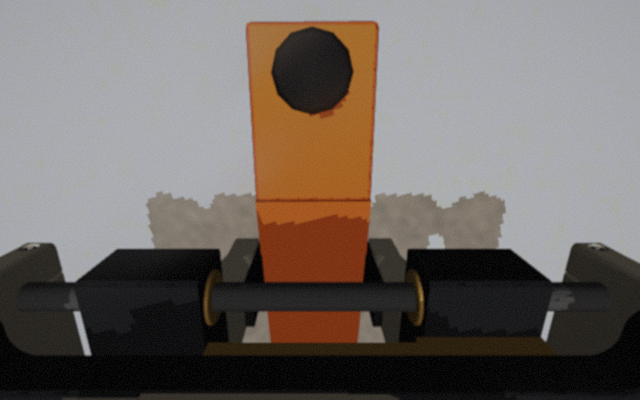

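Low, level and lined up in front of the mouth. Sliding in, first 40 mm.

Request:
{"op": "apply_moves", "data": {"commands": [{"grip":0.3,"dp":[3,0,0],"yaw":0},{"grip":0.3,"dp":[8,0,0],"yaw":0},{"grip":0.3,"dp":[14,0,0],"yaw":0},{"grip":0.3,"dp":[20,0,0],"yaw":0},{"grip":0.3,"dp":[26,0,0],"yaw":0},{"grip":0.3,"dp":[32,0,0],"yaw":0},{"grip":0.3,"dp":[37,0,0],"yaw":0},{"grip":0.3,"dp":[40,0,0],"yaw":0},{"grip":0.3,"dp":[40,0,0],"yaw":0}]}}

```text
time_s: 29.38
tcp_pos: [0.5415, 0.2117, -0.0281]
eef_rot: [180.0, 0.0, -16.2]
contact_force: [-0.4, -0.2, -3.7]
gripper_width: 0.0491
```

```bash
python3 look.py q wrist; python3 - <<'E'
from h import *
C,im=load("q","wrist"); crop(im,200,0,420,140,3,"q_w2.png")
E
```

```text
29.375 [ 0.5415  0.2117 -0.0281] [180.     0.   -16.22] [-0.4 -0.2 -3.7] 0.0491 [ 41.  25. -26.  -0. -39.  33.]
```

View pics/q_wrist.png

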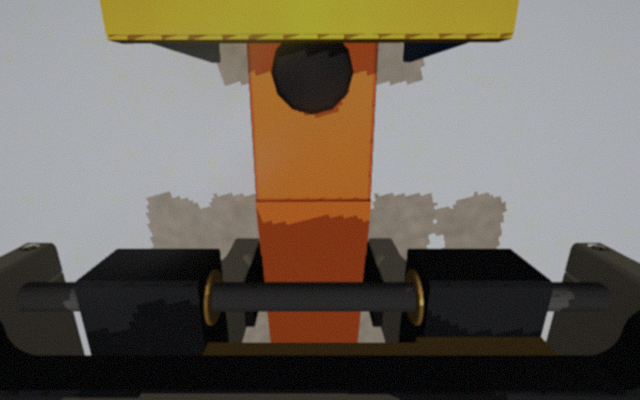

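```bash
python3 - <<'E'
from h import *
C,im=load("q","wrist")
st=np.load("pics/q_wrist.npz")["st"]; Rm=R.from_euler('xyz',st[3:],degrees=True).as_matrix()
T=lambda p:(Rm.T@(p-st[:3])*1000).round(1)
for z in (.08,.075): print(z,T(onz(C,106,37,z)),T(onz(C,516,38,z)))
E
```

```text
0.08 [  96.3  -48.4 -108.1] [  95.9   49.5 -108.1]
0.075 [  97.   -51.3 -103.1] [  96.7   52.4 -103.1]
```

The front lip measures 96 mm ahead of the TCP (95 expected), straight and centred. 36 mm more, then lower 3 mm and release.

Request:
{"op": "apply_moves", "data": {"commands": [{"grip":0.3,"dp":[3,0,0],"yaw":0},{"grip":0.3,"dp":[8,0,0],"yaw":0},{"grip":0.3,"dp":[14,0,0],"yaw":0},{"grip":0.3,"dp":[20,0,0],"yaw":0},{"grip":0.3,"dp":[26,0,0],"yaw":0},{"grip":0.3,"dp":[31,0,0],"yaw":0},{"grip":0.3,"dp":[35,0,0],"yaw":0},{"grip":0.3,"dp":[36,0,0],"yaw":0},{"grip":0.3,"dp":[36,0,1],"yaw":0},{"grip":0.3,"dp":[36,0,2],"yaw":0},{"grip":0.3,"dp":[36,0,3],"yaw":0},{"grip":0.3,"dp":[36,0,3],"yaw":0}]}}

```text
time_s: 30.92
tcp_pos: [0.5759, 0.2018, -0.0309]
eef_rot: [-180.0, -0.0, -16.2]
contact_force: [-0.5, -0.6, -0.6]
gripper_width: 0.0493
```

```bash
python3 look.py r wrist,scene
```

```text
30.925 [ 0.5759  0.2018 -0.0309] [-180.     -0.    -16.19] [-0.5 -0.6 -0.6] 0.0493 [ 38.  27. -22.   0. -41.  36.]
```

View pics/r_wrist.png

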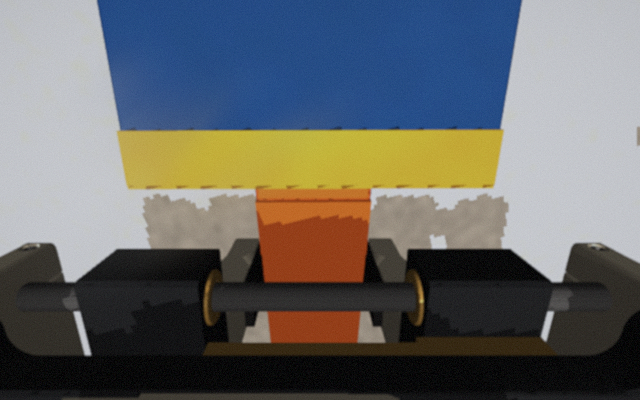

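Request:
{"op": "apply_moves", "data": {"commands": [{"grip":0.65,"dp":[0,0,0],"yaw":0},{"grip":0.75,"dp":[0,0,0],"yaw":0},{"grip":0.85,"dp":[0,0,0],"yaw":0},{"grip":0.9,"dp":[0,0,0],"yaw":0},{"grip":0.9,"dp":[0,0,0],"yaw":0},{"grip":0.9,"dp":[0,0,-8],"yaw":0},{"grip":0.9,"dp":[0,0,-25],"yaw":0},{"grip":0.9,"dp":[0,0,-55],"yaw":0},{"grip":0.9,"dp":[0,0,-95],"yaw":0},{"grip":0.9,"dp":[-15,0,-135],"yaw":0},{"grip":0.9,"dp":[-40,0,-160],"yaw":0},{"grip":0.9,"dp":[-50,0,-165],"yaw":0}]}}

```text
time_s: 32.52
tcp_pos: [0.5282, 0.2167, 0.1374]
eef_rot: [-179.8, -0.2, -16.2]
contact_force: [0.4, 0.3, 0.1]
gripper_width: 0.0788
```

Request:
{"op": "apply_moves", "data": {"commands": [{"grip":0.9,"dp":[-20,0,-10],"yaw":0},{"grip":0.9,"dp":[-50,0,-30],"yaw":0},{"grip":0.9,"dp":[-75,0,-50],"yaw":0},{"grip":0.9,"dp":[-80,0,-55],"yaw":0},{"grip":0.9,"dp":[-80,0,-55],"yaw":0}]}}

```text
time_s: 33.15
tcp_pos: [0.4508, 0.2382, 0.1889]
eef_rot: [-180.0, 0.0, -16.2]
contact_force: [-0.5, -0.7, -0.1]
gripper_width: 0.0795
```

```bash
python3 look.py s wrist,scene,top; python3 - <<'E'
from h import *
S,i=load("s","scene"); crop(i,345,190,415,270,7,"s_s2.png"); crop(i,200,150,310,275,5,"s_s3.png")
S,i=load("s","top"); crop(i,200,140,270,220,7,"s_t2.png");cv2.imwrite("pics/s_topfull.png",i[:,:,::-1])
E
```

```text
33.15 [0.4508 0.2382 0.1889] [-179.99    0.    -16.16] [-0.5 -0.7 -0.1] 0.0795 [ 50.   5. -20.  -0. -65.  24.]
```

View pics/s_wrist.png

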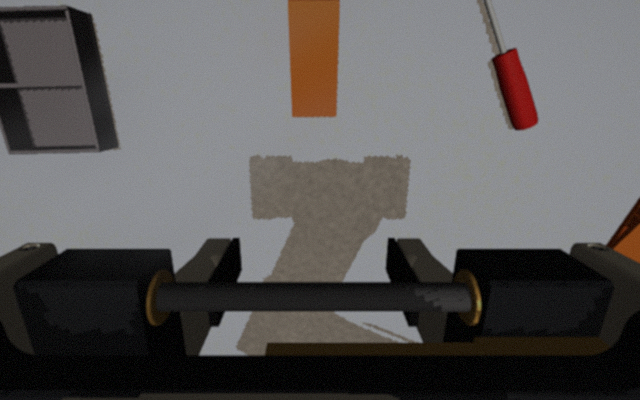

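View pics/s_s2.png

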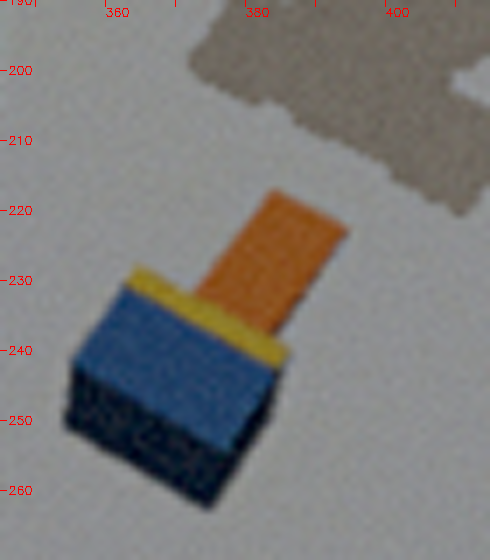

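View pics/s_topfull.png

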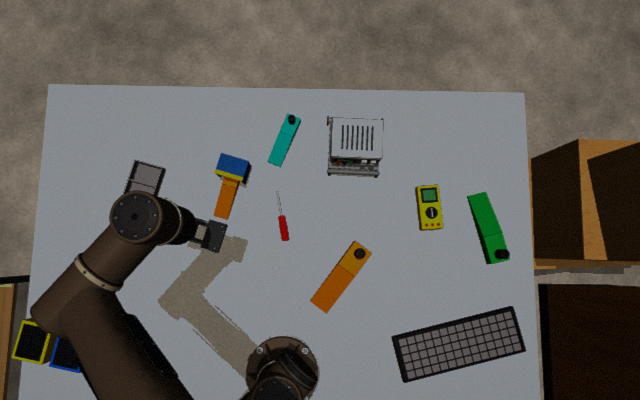

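View pics/s_s3.png

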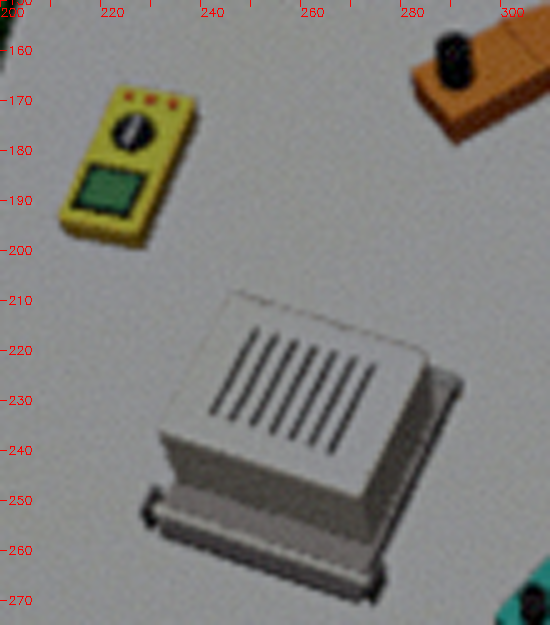

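```bash
python3 - <<'E'
from h import *
C,im=load("s","wrist")
a,b=onz(C,292,117,.004),onz(C,337.5,117,.004); m=(a+b)/2
q=np.load("pics/q_wrist.npz")["st"];Rm=R.from_euler('xyz',q[3:],degrees=True).as_matrix()
M=q[:3]+Rm@np.array([96,0.5,-30])/1000
print("mouth",M.round(4),"thin mid",m.round(4),"in q tool frame rel mouth",(Rm.T@(m-M)*1000).round(1),"w",np.linalg.norm(a-b))
e=[onz(C,288.5,0,.02),onz(C,339,0,.02)]
d=(b-a); print("yaw of end normal",np.degrees(np.arctan2(d[1],d[0])).round(1))
T,i=load("s","top"); crop(i,315,100,395,190,6,"s_t3.png")
T0=cv2.imread("pics/top0.png"); crop(T0[:,:,::-1],315,100,395,190,6,"s_t30.png")
E
python3 - <<'E'
import cv2,numpy as np
cv2.imwrite("pics/cmp.png",cv2.resize(np.hstack([cv2.imread("pics/s_t30.png"),cv2.imread("pics/s_t3.png")]),(800,450)))
E
```

```text
mouth [0.6335 0.1844 0.0019] thin mid [0.5064 0.2193 0.004 ] in q tool frame rel mouth [-131.7    2.    -2.1] w 0.051749915310892534
yaw of end normal -106.2
```

View pics/cmp.png

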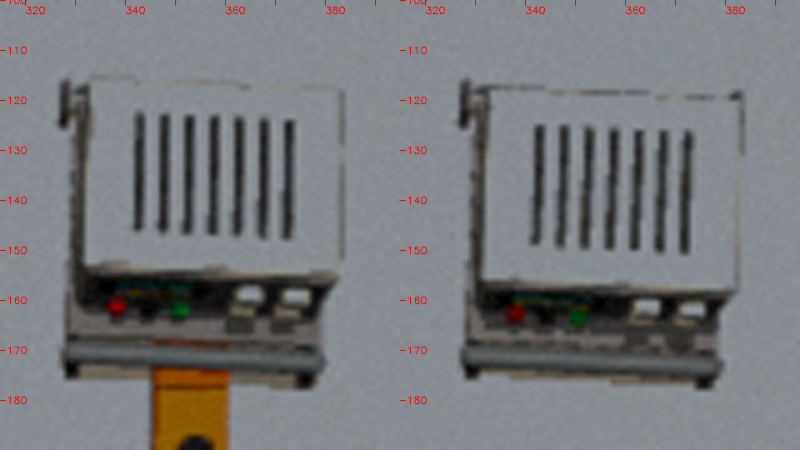

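The thin end is 132 mm in front of the mouth, so 48 mm of the wedge is inside and the knob's front edge is about 16 mm behind the lip. It sits straight and within 2 mm of centre. The platform has come down and the bystanders are at the same pixels. Handing in.

```bash
python3 -c "
from plant import close_job; print(close_job())"
```

```text
the job is handed in; nothing more can be done
None
```

The wedge is in the blue bay and the job is handed in; the clock stood at 33 s when I did so. I swung the knob left, right, left, right about 20 mm each way while easing it out, then drew the wedge free. I laid it flat clear of the stand and let go, picked it up by its body about 90 mm from the knob, and slid it into the bay knob end first.

**Last checks:**
- **In the bay:** about 48 mm of the wedge is inside, with the knob's outer edge roughly 16 mm behind the lip. It lies straight with the bay and within 2 mm of centre.
- **Platform:** it has clearly come down in the before/after pictures, but I judged "level" by eye and did not measure the height.
- **Bystanders:** the meter, tray and screwdriver show at the same places in the pictures.
- **Contact:** the gripper is clear and the force reads about zero.

**What did not go as expected:**
- **First grip missed:** the finger tips really end about 38 mm short of the reported TCP, so the fingers shut above the knob. I made one leftward swing in the air before noticing. Nothing was touched, and I corrected for the offset afterwards.
- **Knob slipped:** in the four swings the knob slid about 12 mm in the grip, so the wedge had come out 24 mm, not 36 mm, by their end. I gripped again before drawing it out.
- **Cameras disagreed:** the top and scene views were off by 4 to 5 mm against the wrist camera, so I placed the wedge by the wrist camera.

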